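# Load the shaker bowl and hold its run paddle half-way

### The job

Tip all six grinding balls out of the small steel beaker into the bowl on the bench shaker, and stand the empty beaker upright on the bench again. Then press the hold-to-run paddle down to about half of its travel and keep it there: the program finishes while the robot is still holding the paddle half-way, neither let up nor at the bottom. Leave the bottle, the tube rack and the jar where they are.

Things in the scene. Friction and masses are not known exactly. Their poses are not given: they have to be found in the camera images.
- beaker_center (a point): Loose open steel beaker, round, flared: 70 mm high, outer diameter 56 mm at the foot, 63 mm half-way up, 69 mm at the rim, wall 3 mm, about 0.12 kg plus the balls. It starts upright on the bench, left or right of the shaker, the balls in one layer on its floor. The point is on its axis, half-way up (35 mm above its foot); its z axis points out of the mouth.
- bowl_floor (a point): Centre of the inner floor of the round open steel bowl fixed on top of the bench shaker (a grey box 200 x 180 x 75 mm high, fixed, mid-bench). The point is 88 mm above the bench; the rim is 143 mm above the bench, outer diameter 160 mm, inner diameter 152 mm at the rim and about 100 mm at the floor.
- paddle (a joint): Angle of the hold-to-run paddle, in rad: 0 let up (where its spring returns it), 0.22 half-way, 0.44 at the bottom stop. It grows as the paddle is pressed down. A spring resists: on the pad it takes about 3 N to start, 6 N half-way and 9 N at the bottom; no latch or click.
- pad (a point): Centre of the upper face of the pressing pad, a dark rubber patch 38 x 50 mm near the free end of the paddle. It rides on the paddle: about 81 mm above the bench when let up, 61 mm half-way, 40 mm at the bottom, on an arc of about 95 mm radius about the hinge. When let up, its x axis points level from the free end to the hinge; y is parallel to the hinge.
- hinge (a point): Middle of the hinge of the paddle, an aluminium flap 112 x 50 mm hinged on a grey bench plate (165 x 80 x 12 mm, fixed), on the other side of the shaker than the beaker. It slopes up from its hinge to its free end, which faces roughly the robot. The point is on the hinge axis, 45 mm above the bench, 95 mm from the pad's centre.
- bottle: Bystander: closed white plastic bottle, 64 mm diameter, 160 mm high, standing; origin at the centre of its underside.
- tube_rack: Bystander: tube rack 70 x 130 mm, with tubes about 98 mm high; origin at the centre of its underside.
- jar: Bystander: small amber jar with a lid, 56 mm diameter, 65 mm high, standing in front of the robot; origin at the centre of its underside.
- ball0_center (a point): Centre of one of the six alike white ceramic grinding balls, 16 mm diameter, 13 g.
- ball1_center (a point): Centre of one of the six alike white ceramic grinding balls, 16 mm diameter, 13 g.
- ball2_center (a point): Centre of one of the six alike white ceramic grinding balls, 16 mm diameter, 13 g.
- ball3_center (a point): Centre of one of the six alike white ceramic grinding balls, 16 mm diameter, 13 g.
- ball4_center (a point): Centre of one of the six alike white ceramic grinding balls, 16 mm diameter, 13 g.
- ball5_center (a point): Centre of one of the six alike white ceramic grinding balls, 16 mm diameter, 13 g.

How it is judged:
By the outcome, as a careful person would: the job done as asked, in the order asked, and still so for the second after the job is handed in, while the arm keeps its last pose, push and grip.
It also fails if it takes over 64 s, if anything falls off the work surface, if the arm or the gripper's body presses on something with over 40 N, if the wrist force passes 120 N, or if a joint passes its speed limit or range.

### The arm

A 6-joint arm with a two-finger parallel gripper is mounted at the origin on the work surface. World frame = base frame: x ahead of the robot, y to its left, z up, the work surface at z = 0. Lengths are in m, angles in rad, forces in N, time in s.
With the tool pointing down it reaches from about 0.25 to 0.725 m from the base axis. Payload 4 kg.
Tool frame: the origin (TCP) lies where the fingers leave the gripper's body, on its centre line; the fingertips stand 73 mm ahead of it and the grasp point (between the pads) lies 54 mm ahead of it (bot.tip_reach is the z of the fingertips in the tool frame, in m); z points along the fingers, x is the direction in which the jaws open and shut, and the axes are right-handed (so a half turn about z gives the same grasp; the last joint's range is limited). The gripper opens to 85 mm and grips with 20 to 120 N. Pads are 22 mm wide; open, the fingers measure 114 mm over their backs; the gripper's body (76 mm by 85 mm) begins 54 mm behind the grasp point. The pads swing forward as they close: fully open they stand 13 mm farther back than shut.
Start: joints at [-1.251, 0.241, 0.005, 1.335, 0, 1.571], TCP at [0.157, -0.475, 0.304] pointing down, gripper open.
Joint ranges: [-2.72, 2.72], [-1.05, 1.87], [-1.09, 1.28], [-1.99, 2.15], [-1.42, 1.44], [-3.14, 3.14]. Speed limits (rad/s): [2.79, 2.79, 3.14, 3.14, 3.14, 3.14].

### API

Orientations are given as a unit quaternion [x, y, z, w].
In Python, from workcell import bot, vision, job_done gives the robot as it stands.
- The arm moves only by the tool drive_tool, never from a script. Its argument "steps" is one flat list of numbers, 7 for each row, row after row: the shift along the tool's x, y, z in m, then the turn, a rotation vector about the tool's x, y, z in degrees, then the closure, from -1 (fully open) to 1 (shut). A call has 1 to 8 rows; each row shifts and turns the commanded pose from where the row before left it, along the tool's axes as they then stand; what a row does not reach is not made up. A row lasts 1/12 s, in which the tool goes at most 41.7 mm and 7.16 degrees, less where a joint would pass 70% of its speed; a pose out of reach is approached as far as the arm can. A call is refused whole if a number of a shift passes 0.0417 or a number of a turn 7.16, either way. A call with a gripper value outside its range is refused whole. The fingers move at their own pace and stop on an object; the grip force is fixed at half the most. Time passes only in rows, so rows that do not move let the fingers close. It gives the time, the measured TCP pose, the force and the opening at its end, in the units of the state.
- bot.get_obs(): the state, without advancing time (a new reading comes with each control period).
- vision.camera(name): name is "side" or "top" or "wrist"; returns (picture, depth): 480x640x3 uint8, red, green, blue; 480x640 float32, m along the optical axis (not along the pixel's ray), 0 where there is no reading.
- vision.camera_model(name): a dict with "mtx" (3x3 intrinsics, pixels), "D" ([k1, k2, p1, p2, k3] as OpenCV has them; the pictures are not rectified), "rvec" (rotation vector, rad) and "tvec" (3), from world to camera coordinates, as OpenCV has them. Camera axes: x right, y down, z forward; pixel columns grow to the right and rows downward; lengths in m; the calibration is good to about 2 mm. A picture is of the moment at which its call begins: read the wrist's pose just before it. camera_model takes no time and is no camera call; for the wrist camera it gives the pose at the moment of the call.
- job_done(): hands the job in, once; it reports no verdict.
The state is a dict: "clock": time; "joint_pos": joint angles; "joint_vel": joint speeds; "tau": joint torques, N m; "eef_pos": TCP position; "tool_rot": TCP orientation; "ft_force": force on the tool from outside, world axes, zero at the start; "ft_torque": the same for the moment, N m; "grip_width": finger opening in m.
Only numpy, scipy, OpenCV 4.12 (cv2) and the standard library are available. Lean on these libraries where they do the work, as an engineer would, in place of code of your own. Each camera call takes 0.05 s, during which the arm holds its last target.

## Working session

There is one attempt and no reset: what is moved stays moved. The work goes in short steps, Python scripts to look and compute and a tool call to move; the robot and the scene stay as the last step left them, time stands still between calls to the robot, and variables do not carry over. Pictures are saved under pics/ and viewed, and the job is handed in when it is done.

Besides the shell and the picture viewer there is one more tool, called after "Emit:" as a command line: name --argument value ..., lists and objects as JSON in quotes. drive_tool: Moves the arm, as the interface text tells. Its arguments: {"type":"object","properties":{"steps":{"type":"array"}},"required":["steps"]}

```bash
mkdir -p pics; ls; cat > h.py <<'E'
import numpy as np, cv2
from scipy.spatial.transform import Rotation as R
from workcell import bot, vision, job_done
def snap(n,f):
    m=vision.camera_model(n); im,d=vision.camera(n)
    cv2.imwrite(f'pics/{f}.png',im[:,:,::-1]); np.savez(f'pics/{f}.npz',im=im,d=d,**m); return im,d,m
def load(f): 
    z=np.load(f'pics/{f}.npz'); return z['im'],z['d'],z
def cloud(d,m):
    v,u=np.mgrid[0:480,0:640]
    p=cv2.undistortPoints(np.stack([u,v],-1).reshape(-1,1,2).astype(np.float64),m['mtx'],m['D']).reshape(480,640,2)
    c=np.dstack([p*d[...,None],d])
    Rm=cv2.Rodrigues(np.array(m['rvec']))[0]
    w=(c-np.array(m['tvec']).ravel())@Rm
    w[d==0]=np.nan
    return w
E
python3 - <<'E'
from h import *
print(bot.get_obs())
for n in ['top','side']: snap(n,n+'0')
print(bot.get_obs()['clock'])
E
```

```text
pics
{'clock': 0.0, 'joint_pos': array([-1.25097947e+00,  2.41395803e-01,  3.70986847e-03,  1.33515058e+00,
        1.75503032e-05,  1.57078591e+00]), 'joint_vel': array([-3.14778216e-05,  1.79013175e-04, -9.40974673e-04,  7.60571200e-04,
        5.90577342e-04, -5.88592672e-05]), 'tau': array([ 2.08906953e-03, -3.72318900e+01,  2.52407509e+01,  1.72533671e-02,
       -1.44555804e-05,  9.09038818e-06]), 'eef_pos': array([ 0.15705207, -0.47419796,  0.30301587]), 'tool_rot': array([ 8.10679103e-01, -5.85489839e-01, -8.21823865e-04, -6.04376359e-04]), 'ft_force': array([-0.66504502, -0.38833739, -0.35921888]), 'ft_torque': array([ 0.00208369,  0.00859891, -0.05841773]), 'grip_width': 0.08529480151018089}
0.1
```

View pics/top0.png

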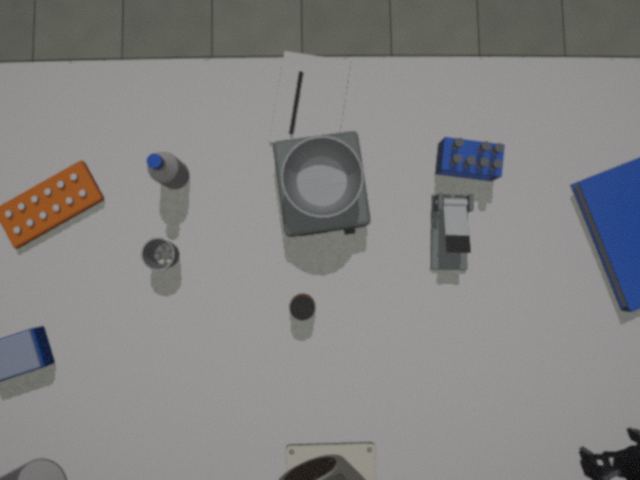

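View pics/side0.png

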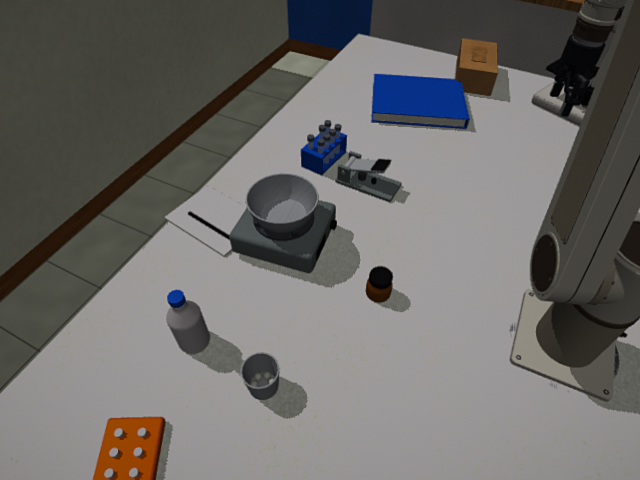

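```bash
python3 - <<'E'
from h import *
im,d,m=load('top0'); w=cloud(d,m)
np.set_printoptions(precision=3,suppress=True)
Rm=cv2.Rodrigues(m['rvec'])[0]; print('cam',-Rm.T@m['tvec'].ravel())
g=[(u,v) for v in range(0,480,40) for u in range(0,640,64)]
for v in range(40,480,60): print(v,[tuple(np.round(w[v,u],3)) for u in range(40,640,90)])
E
```

```text
cam [0.469 0.033 1.149]
40 [(np.float64(1.337), np.float64(1.031), np.float64(-0.757)), (np.float64(1.327), np.float64(0.691), np.float64(-0.751)), (np.float64(1.323), np.float64(0.358), np.float64(-0.756)), (np.float64(1.316), np.float64(0.023), np.float64(-0.746)), (np.float64(1.32), np.float64(-0.315), np.float64(-0.757)), (np.float64(1.316), np.float64(-0.655), np.float64(-0.745)), (np.float64(1.324), np.float64(-1.011), np.float64(-0.754))]
100 [(np.float64(0.854), np.float64(0.63), np.float64(0.001)), (np.float64(0.849), np.float64(0.428), np.float64(0.003)), (np.float64(0.846), np.float64(0.229), np.float64(0.0)), (np.float64(0.84), np.float64(0.029), np.float64(0.013)), (np.float64(0.843), np.float64(-0.172), np.float64(-0.001)), (np.float64(0.843), np.float64(-0.379), np.float64(-0.003)), (np.float64(0.842), np.float64(-0.588), np.float64(0.001))]
160 [(np.float64(0.719), np.float64(0.627), np.float64(-0.001)), (np.float64(0.715), np.float64(0.427), np.float64(-0.0)), (np.float64(0.711), np.float64(0.229), np.float64(-0.0)), (np.float64(0.69), np.float64(0.031), np.float64(0
[... 1584 characters left out ...]
1), np.float64(0.233), np.float64(0.001)), (np.float64(0.187), np.float64(0.04), np.float64(-0.0)), (np.float64(0.183), np.float64(-0.154), np.float64(0.006)), (np.float64(0.176), np.float64(-0.352), np.float64(0.003)), (np.float64(0.168), np.float64(-0.555), np.float64(0.003))]
460 [(np.float64(0.073), np.float64(0.616), np.float64(0.012)), (np.float64(0.066), np.float64(0.428), np.float64(-0.001)), (np.float64(0.064), np.float64(0.234), np.float64(0.002)), (np.float64(0.127), np.float64(0.041), np.float64(0.192)), (np.float64(0.053), np.float64(-0.152), np.float64(-0.0)), (np.float64(0.046), np.float64(-0.349), np.float64(0.002)), (np.float64(0.146), np.float64(-0.404), np.float64(0.292))]
```

The top view shows the beaker at px (160,254), the bottle at (165,168), the bowl at (322,176), the jar at (302,307), the paddle at (455,230) with its dark pad at (457,243), and a blue rack at (470,160). Next I'll fit their positions.

```bash
python3 - <<'E'
from h import *
np.set_printoptions(precision=4,suppress=True)
im,d,m=load('top0'); w=cloud(d,m)
def reg(u0,u1,v0,v1,z0,z1):
    p=w[v0:v1,u0:u1].reshape(-1,3); return p[(p[:,2]>z0)&(p[:,2]<z1)]
def circ(p):
    (x,y),r=cv2.minEnclosingCircle(p[:,:2].astype(np.float32)); return len(p),x,y,r, p[:,2].max()
print('beaker rim',circ(reg(135,190,230,280,.063,.08)))
print('bowl rim',circ(reg(265,380,120,240,.136,.152)))
p=reg(295,350,155,205,.08,.095);print('bowl floor',circ(p),p.mean(0))
print('bottle cap',circ(reg(140,200,140,200,.145,.18)),'body',circ(reg(140,200,140,200,.1,.13)))
print('jar',circ(reg(280,325,285,330,.055,.075)))
print('shaker',cv2.minAreaRect(reg(260,380,120,245,.068,.082)[:,:2].astype(np.float32)))
print('rack',cv2.minAreaRect(reg(430,515,130,192,.02,.2)[:,:2].astype(np.float32)),reg(430,515,130,192,.02,.2)[:,2].max())
print('plate',cv2.minAreaRect(reg(425,480,188,275,.006,.018)[:,:2].astype(np.float32)))
for v in range(192,258,4): print(v,w[v,456], im[v,456], w[v,449],w[v,465])
# dark pad
sel=(im[225:260,435:480].sum(-1)<120); q=w[225:260,435:480][sel]; q=q[q[:,2]>.05]; print('pad',len(q),q.mean(0),cv2.minAreaRect(q[:,:2].astype(np.float32)))
E
python3 - <<'E'
import cv2
a=cv2.imread('pics/top0.png')
cv2.imwrite('pics/crop_a.png',cv2.hconcat([cv2.resize(a[185:280,410:510],(400,380),interpolation=cv2.INTER_CUBIC),cv2.resize(a[200:295,110:210],(400,380),interpolation=cv2.INTER_CUBIC)]))
E
```

```text
beaker rim (211, 0.5059892535209656, 0.3462091088294983, 0.034286972135305405, np.float64(0.07475523189071333))
bowl rim (782, 0.6482449769973755, 0.008407793939113617, 0.08006471395492554, np.float64(0.14808042315511402))
bowl floor (2267, 0.648174524307251, 0.007200736086815596, 0.05789937078952789, np.float64(0.09498655030195798)) [0.649  0.0081 0.0892]
bottle cap (219, 0.6781817674636841, 0.32638299465179443, 0.015182106755673885, np.float64(0.16546233026705476)) body (500, 0.6777563691139221, 0.3273511826992035, 0.03145617991685867, np.float64(0.12954393347984683))
jar (462, 0.3899649381637573, 0.05257652327418327, 0.02499222196638584, np.float64(0.07093091102831593))
shaker ((0.6473850011825562, 0.00829603523015976), (0.20001763105392456, 0.1794678270816803), 7.058629035949707)
rack ((0.6992316246032715, -0.3126627504825592), (0.13295620679855347, 0.07229935377836227), 81.87742614746094) 0.10428814955725456
plate ((0.5463000535964966, -0.27744191884994507), (0.11573539674282074, 0.19059669971466064), 89.72772979736328)
192 [ 0.6329 -0.2908  0.0028] [120 121 114] [ 0.6332 -0.275
[... 994 characters left out ...]
236 [ 0.5309 -0.2664  0.0781] [61 60 60] [ 0.531  -0.2512  0.0803] [ 0.5306 -0.2851  0.0785]
240 [ 0.5226 -0.2659  0.0789] [45 47 46] [ 0.5226 -0.2502  0.0829] [ 0.5222 -0.2842  0.0804]
244 [ 0.5143 -0.2651  0.0808] [44 45 47] [ 0.5145 -0.2503  0.0817] [ 0.5139 -0.283   0.0836]
248 [ 0.5059 -0.2633  0.0862] [40 38 39] [ 0.5063 -0.2499  0.0822] [ 0.5057 -0.2835  0.081 ]
252 [ 0.4979 -0.2648  0.0798] [58 59 58] [ 0.4982 -0.2507  0.0781] [ 0.4974 -0.2812  0.0877]
256 [ 0.491  -0.2826  0.0147] [73 78 76] [ 0.4913 -0.2674  0.0139] [ 0.4906 -0.3031  0.0127]
pad 5 [ 0.5105 -0.2634  0.0833] ((0.5073198080062866, -0.26709818840026855), (0.029980923980474472, 0.011988154612481594), 54.995121002197266)
```

View pics/crop_a.png

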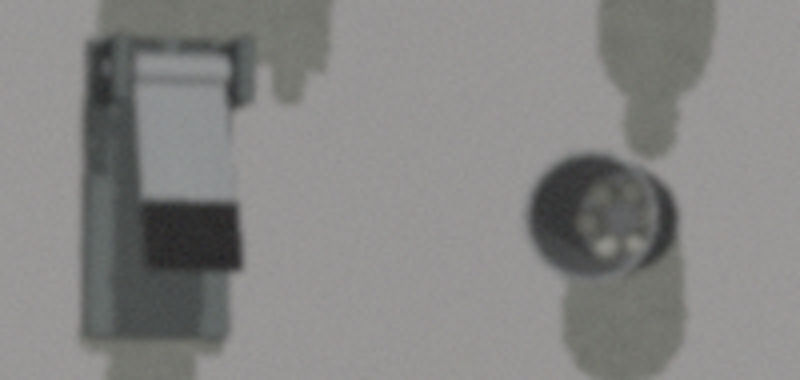

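```bash
cat >> h.py <<'E'
def cur():
    o=bot.get_obs(); return np.array(o['eef_pos']),R.from_quat(o['tool_rot'])
def pose(gp,az,th,roll=0,ahead=.054):
    """grasp point gp, tool z azimuth az, pitch th below horizontal (deg), roll about tool z; roll0: tool x horizontal"""
    a,t=np.radians(az),np.radians(th)
    z=np.array([np.cos(a)*np.cos(t),np.sin(a)*np.cos(t),-np.sin(t)])
    x=np.array([-np.sin(a),np.cos(a),0])
    Rr=R.from_matrix(np.c_[x,np.cross(z,x),z])*R.from_rotvec([0,0,np.radians(roll)])
    return np.array(gp)-ahead*z,Rr
def plan(p1,R1,n=None,p0=None,R0=None):
    """equal body steps (shift then turn) from current pose to target"""
    if p0 is None: p0,R0=cur()
    rv=(R0.inv()*R1).as_rotvec(); 
    n0=int(np.ceil(max(np.degrees(np.linalg.norm(rv))/7.0,np.linalg.norm(p1-p0)/.040,1)))
    n=n or n0
    while True:
        # p1=p0+R0*sum(S^k) s
        S=R.from_rotvec(rv/n); A=sum((S**k).as_matrix() for k in range(n))
        s=np.linalg.solve(A,R0.inv().apply(p1-p0))
        if np.linalg.norm(s)<.0415: break
        n+=1
    print('n',n,'row',np.round(s,4),np.round(np.degrees(rv/n),2)); 
    P=p0.copy();Q=R0
    path=[]
    for k in range(n): P=P+Q.apply(s);Q=Q*S;path.append(P)
    print('path',np.round(np.array(path)[::max(1,n//6)],3).tolist())
E
python3 - <<'E'
from h import *
np.set_printoptions(precision=3,suppress=True)
m=vision.camera_model('wrist'); Rm=cv2.Rodrigues(np.array(m['rvec']))[0]
c=-Rm.T@np.array(m['tvec']).ravel(); p,q=cur()
print('cam in tool',q.inv().apply(c-p),'view dir',q.inv().apply(Rm[2]), bot.tip_reach, q.as_matrix())
print([x for x in dir(bot) if x[0]!='_'])
b=np.array([.506,.346,.042]); az=34.4
for roll in (0,180,-180+1e-3):
  P,Q=pose(b-np.array([np.cos(np.radians(az)),np.sin(np.radians(az)),0])*.13+[0,0,.14],az,40,roll); print(roll,P); plan(P,Q)
E
```

```text
cam in tool [ 0.    -0.067 -0.071] view dir [-0.001  0.27   0.963] 0.0726 [[ 0.314 -0.949 -0.001]
 [-0.949 -0.314  0.002]
 [-0.002 -0.    -1.   ]]
['Unreachable', 'get_obs', 'tip_reach']
0 [0.365 0.249 0.217]
n 26 row [-0.026  0.023  0.021] [-0.37 -2.68  5.76]
path [[0.127, -0.457, 0.282], [0.027, -0.352, 0.211], [-0.027, -0.205, 0.169], [-0.02, -0.044, 0.156], [0.049, 0.101, 0.165], [0.171, 0.205, 0.188], [0.324, 0.249, 0.212]]
180 [0.365 0.249 0.217]
n 19 row [-0.029 -0.023  0.016] [ 2.61 -0.36 -0.79]
path [[0.17, -0.439, 0.287], [0.208, -0.331, 0.247], [0.246, -0.219, 0.219], [0.282, -0.104, 0.202], [0.315, 0.012, 0.196], [0.343, 0.131, 0.201], [0.365, 0.249, 0.217]]
-179.999 [0.365 0.249 0.217]
n 19 row [-0.029 -0.023  0.016] [ 2.61 -0.36 -0.79]
path [[0.17, -0.439, 0.287], [0.208, -0.331, 0.247], [0.246, -0.219, 0.219], [0.282, -0.104, 0.202], [0.315, 0.012, 0.196], [0.343, 0.131, 0.201], [0.365, 0.249, 0.217]]
```

Emit:
drive_tool --steps '[-0.029,-0.023,0.014,2.6,-0.36,-0.8,-1,-0.029,-0.023,0.014,2.6,-0.36,-0.8,-1,-0.029,-0.023,0.014,2.6,-0.36,-0.8,-1,-0.029,-0.023,0.014,2.6,-0.36,-0.8,-1,-0.029,-0.023,0.014,2.6,-0.36,-0.8,-1,-0.029,-0.023,0.014,2.6,-0.36,-0.8,-1]'

```text
clock: 0.6
eef_pos: [0.2333, -0.2578, 0.2376]
tool_rot: [0.827, -0.546, 0.064, -0.122]
ft_force: [1.2, -0.4, 0.3]
grip_width: 0.0855
```

```bash
cat > st.py <<'E'
from h import *
np.set_printoptions(precision=3,suppress=True)
o=bot.get_obs(); print(round(o['clock'],2),'q',np.array(o['joint_pos']),'p',np.array(o['eef_pos']),'F',np.array(o['ft_force']),'w',round(o['grip_width'],4))
print(R.from_quat(o['tool_rot']).as_matrix().T)
E
python3 st.py; python3 - <<'E'
from h import *
b=np.array([.506,.346,.042]); az=34.4
P,Q=pose(b-np.array([np.cos(np.radians(az)),np.sin(np.radians(az)),0])*.13+[0,0,.14],az,40,180); print(P); plan(P,Q)
E
```

```text
0.6 q [-1.018 -0.028 -0.505  1.08   0.277  1.722] p [ 0.233 -0.258  0.238] F [ 1.196 -0.394  0.317] w 0.0855
[[ 0.396 -0.918 -0.028]
 [-0.886 -0.375 -0.272]
 [ 0.239  0.132 -0.962]]
[0.36460327 0.24918364 0.21671053]
n 14 row [-0.0273 -0.0209  0.0155] [ 2.42 -0.34 -0.73]
path [[0.245, -0.223, 0.229], [0.267, -0.152, 0.215], [0.289, -0.08, 0.206], [0.309, -0.008, 0.201], [0.328, 0.065, 0.201], [0.344, 0.139, 0.204], [0.358, 0.212, 0.212]]
```

Emit:
drive_tool --steps '[-0.027,-0.021,0.0155,2.4,-0.34,-0.73,-1,-0.027,-0.021,0.0155,2.4,-0.34,-0.73,-1,-0.027,-0.021,0.0155,2.4,-0.34,-0.73,-1,-0.027,-0.021,0.0155,2.4,-0.34,-0.73,-1,-0.027,-0.021,0.0155,2.4,-0.34,-0.73,-1,-0.027,-0.021,0.0155,2.4,-0.34,-0.73,-1,-0.027,-0.021,0.0155,2.4,-0.34,-0.73,-1,-0.027,-0.021,0.0155,2.4,-0.34,-0.73,-1]'

```text
clock: 1.27
eef_pos: [0.3193, 0.0261, 0.2004]
tool_rot: [0.822, -0.482, 0.141, -0.268]
ft_force: [0.5, 0.1, -0.4]
grip_width: 0.0855
```

```bash
python3 st.py; python3 - <<'E'
from h import *
b=np.array([.506,.346,.042]); az=34.4
P,Q=pose(b-np.array([np.cos(np.radians(az)),np.sin(np.radians(az)),0])*.13+[0,0,.14],az,40,180); print(P); plan(P,Q)
E
```

```text
1.27 q [-0.211 -0.312 -0.963  0.449  0.411  2.52 ] p [0.319 0.026 0.2  ] F [ 0.525  0.092 -0.381] w 0.0855
[[ 0.496 -0.868 -0.026]
 [-0.717 -0.392 -0.576]
 [ 0.49   0.304 -0.817]]
[0.36460327 0.24918364 0.21671053]
n 6 row [-0.0277 -0.021   0.0155] [ 2.46 -0.35 -0.74]
path [[0.328, 0.063, 0.201], [0.337, 0.1, 0.202], [0.345, 0.137, 0.204], [0.352, 0.175, 0.207], [0.359, 0.212, 0.212], [0.365, 0.249, 0.217]]
```

```bash
python3 - <<'E'
from h import *
b=np.array([.506,.346,.042]); az=47; t=np.radians(25)
P,Q=pose(b+[0,0,.05],az,25,180,ahead=.17); print(P); plan(P,Q)
E
```

```text
[0.40092293 0.23331864 0.1638451 ]
n 6 row [-0.0192 -0.0167  0.0282] [ 4.89 -2.08 -2.06]
path [[0.336, 0.058, 0.187], [0.351, 0.091, 0.177], [0.366, 0.125, 0.17], [0.379, 0.161, 0.165], [0.391, 0.197, 0.163], [0.401, 0.233, 0.164]]
```

Emit:
drive_tool --steps '[-0.019,-0.017,0.028,4.9,-2.08,-2.06,-1,-0.019,-0.017,0.028,4.9,-2.08,-2.06,-1,-0.019,-0.017,0.028,4.9,-2.08,-2.06,-1,-0.019,-0.017,0.028,4.9,-2.08,-2.06,-1,-0.019,-0.017,0.028,4.9,-2.08,-2.06,-1,-0.019,-0.017,0.028,4.9,-2.08,-2.06,-1,0,0,0,0,0,0,-1]'

```text
clock: 1.85
eef_pos: [0.4274, 0.2106, 0.1836]
tool_rot: [0.801, -0.324, 0.178, -0.471]
ft_force: [0.1, -0.8, -0.6]
grip_width: 0.0856
```

```bash
python3 st.py; python3 - <<'E'
from h import *
im,d,m=snap('wrist','w1'); w=cloud(d,m)
for z0,z1 in((.064,.076),(.055,.08)):
  s=(w[...,2]>z0)&(w[...,2]<z1)&(np.hypot(w[...,0]-.506,w[...,1]-.346)<.045)
  p=w[s]; print(len(p), cv2.minEnclosingCircle(p[:,:2].astype(np.float32)) if len(p) else '')
E
```

```text
1.85 q [ 0.213  0.181 -1.083 -0.658  0.524  2.831] p [0.427 0.211 0.184] F [ 0.086 -0.773 -0.57 ] w 0.0856
[[ 0.727 -0.687 -0.021]
 [-0.352 -0.347 -0.87 ]
 [ 0.59   0.639 -0.493]]
1682 ((0.5051282048225403, 0.34627029299736023), 0.034765832126140594)
2836 ((0.5051282048225403, 0.34627029299736023), 0.034765832126140594)
```

View pics/w1.png

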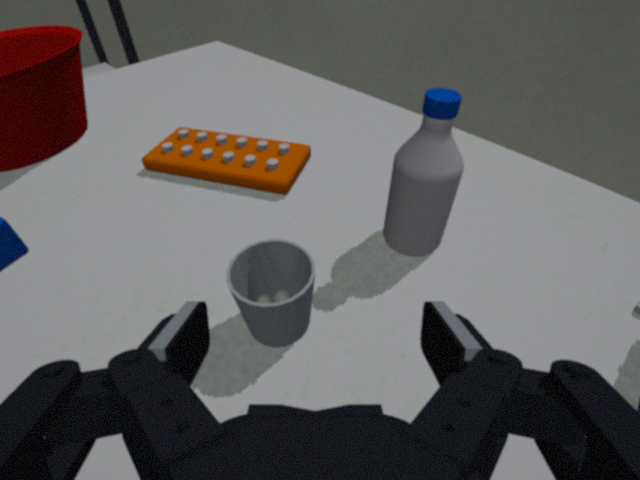

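```bash
cat >> h.py <<'E'
D=[([-1.251,.2414,.0037,1.3351,0,1.571],[.15705,-.4742,.3030]),([-1.018,-.028,-.505,1.08,.277,1.722],[.2333,-.2578,.2376]),([-.211,-.312,-.963,.449,.411,2.52],[.3193,.0261,.2004]),([.213,.181,-1.083,-.658,.524,2.831],[.4274,.2106,.1836])]
def fk(q,k):
    r0,z0,L1,a1,L2,a2,L3=k
    s=np.array([np.sin(q[1]+a1)*L1+np.cos(q[1]-q[2]+a2)*L2, np.cos(q[1]+a1)*L1-np.sin(q[1]-q[2]+a2)*L2])
    p=q[1]-q[2]+q[3]; de=q[4]
    r=r0+s[0]+np.cos(p)*(L3+.23*np.cos(de)); z=z0+s[1]-np.sin(p)*(L3+.23*np.cos(de)); l=.23*np.sin(de)
    c,sn=np.cos(q[0]),np.sin(q[0])
    pos=np.array([r*c-l*sn,r*sn+l*c,z])
    f=np.array([np.cos(p)*c,np.cos(p)*sn,-np.sin(p)]);S=np.array([-sn,c,0]);n=np.cross(f,S)
    Z=np.cos(de)*f+np.sin(de)*S;P=np.cos(de)*S-np.sin(de)*f
    X=np.cos(q[5])*P+np.sin(q[5])*n
    return pos,np.c_[X,np.cross(Z,X),Z]
from scipy.optimize import least_squares
def fit(D):
    g=[0.0,.15,.28,0,.27,0,.05]
    f=lambda k:np.r_[np.concatenate([(fk(q,k)[0]-p)/.001 for q,p in D]),(np.array(k)-g)/np.array([.1,.1,.1,.5,.1,.5,.05])*.3]
    s=least_squares(f,g); return s.x,np.abs(np.concatenate([fk(q,s.x)[0]-p for q,p in D])).max()
LO=[-2.72,-1.05,-1.09,-1.99,-1.42,-3.14];HI=[2.72,1.87,1.28,2.15,1.44,3.14]
def ik(P,Q,q0=None):
    if q0 is None: q0=np.array(bot.get_obs()['joint_pos'])
    k,_=fit(D); M=Q.as_matrix()
    def f(q):
        a,b=fk(q,k); return np.r_[(a-P)*10,(b-M).ravel()]
    s=least_squares(f,np.clip(q0,LO,HI),bounds=(np.array(LO)-.6,np.array(HI)+.6))
    ok=(s.x>np.array(LO)+.03).all() and (s.x<np.array(HI)-.03).all()
    return np.round(s.x,2),round(float(np.abs(s.fun).max()),4),ok
E
python3 - <<'E'
from h import *
print(fit(D))
b=np.array([.5055,.3462,.042])
for th in(25,30,35,40):
  for az in (40,47,54):
    for back in (.054,.17):
      print(th,az,back,ik(*pose(b,az,th,180,ahead=back)))
E
```

```text
(array([-0.00081148,  0.24159047,  0.49343026,  0.00073534,  0.39198328,
       -0.01958284,  0.10284519]), np.float64(0.0004949096228460161))
25 40 0.054 (array([ 0.53,  0.79, -1.02, -1.37,  0.15,  3.07]), 0.0, np.True_)
25 40 0.17 (array([ 0.46,  0.72, -1.3 , -1.58,  0.21,  3.04]), 0.0, np.False_)
25 47 0.054 (array([ 0.45,  0.78, -1.  , -1.31,  0.34,  2.98]), 0.0, np.True_)
25 47 0.17 (array([ 0.3 ,  0.65, -1.25, -1.41,  0.46,  2.91]), 0.0, np.False_)
25 54 0.054 (array([ 0.37,  0.75, -0.96, -1.2 ,  0.51,  2.88]), 0.0, np.True_)
25 54 0.17 (array([ 0.18,  0.58, -1.16, -1.17,  0.68,  2.76]), 0.0, np.False_)
30 40 0.054 (array([ 0.54,  0.67, -0.99, -1.13,  0.14,  3.06]), 0.0, np.True_)
30 40 0.17 (array([ 0.48,  0.45, -1.22, -1.14,  0.19,  3.03]), 0.0, np.False_)
30 47 0.054 (array([ 0.46,  0.66, -0.96, -1.08,  0.31,  2.95]), 0.0, np.True_)
30 47 0.17 (array([ 0.33,  0.43, -1.18, -1.03,  0.42,  2.88]), 0.0, np.False_)
30 54 0.054 (array([ 0.39,  0.65, -0.92, -0.98,  0.47,  2.84]), 0.0, np.True_)
30 54 0.17 (array([ 0.22,  0.4 , -1.1 , -0.84,  0.61,  2.72]), 0.0, np.False_)
35 40 0.0
[... 234 characters left out ...]
0.17 (array([ 0.36,  0.27, -1.09, -0.7 ,  0.37,  2.87]), 0.0, np.False_)
35 54 0.054 (array([ 0.4 ,  0.57, -0.88, -0.76,  0.43,  2.81]), 0.0, np.True_)
35 54 0.17 (array([ 0.25,  0.28, -1.02, -0.56,  0.55,  2.7 ]), 0.0, np.True_)
40 40 0.054 (array([ 0.55,  0.5 , -0.88, -0.68,  0.12,  3.04]), 0.0, np.True_)
40 40 0.17 (array([ 0.5 ,  0.17, -1.03, -0.49,  0.15,  3.02]), 0.0, np.True_)
40 47 0.054 (array([ 0.48,  0.5 , -0.86, -0.63,  0.26,  2.92]), 0.0, np.True_)
40 47 0.17 (array([ 0.39,  0.18, -1.  , -0.43,  0.32,  2.86]), 0.0, np.True_)
40 54 0.054 (array([ 0.42,  0.5 , -0.82, -0.55,  0.39,  2.79]), 0.0, np.True_)
40 54 0.17 (array([ 0.29,  0.2 , -0.94, -0.32,  0.48,  2.69]), 0.0, np.True_)
```

```bash
python3 - <<'E'
from h import *
thg=32; a=np.array([0,-np.cos(np.radians(thg)),-np.sin(np.radians(thg))])
for C in ([.63,-.015,.2],):
  q0=[-.1,.8,-.9,-1,.3,2.9]
  for thp in (32,20,10,0):
    for az in (0,10,20,30):
      out=[]
      for roll in (180,90,40,20):
        P,Q=pose(C,az,thp,roll,ahead=.052); s,e,ok=ik(P,Q,np.r_[q0[:5],3.0-np.radians(180-roll)]); 
        out.append((int(ok),e,np.round(Q.apply(a),2).tolist()))
      print(thp,az,s,out)
E
```

```text
32 0 [-0.04  0.17 -0.82 -0.43  0.03  0.33] [(0, 0.0, [0.0, 0.0, 1.0]), (1, 0.0, [-0.45, 0.85, 0.28]), (1, 0.0, [-0.79, 0.55, -0.27]), (1, 0.0, [-0.87, 0.29, -0.39])]
32 10 [-0.14  0.18 -0.8  -0.4   0.27  0.18] [(1, 0.0, [0.0, -0.0, 1.0]), (1, 0.0, [-0.59, 0.76, 0.28]), (1, 0.0, [-0.88, 0.4, -0.27]), (1, 0.0, [-0.91, 0.13, -0.39])]
32 20 [-0.23  0.2  -0.74 -0.3   0.49  0.01] [(1, 0.0, [0.0, -0.0, 1.0]), (1, 0.0, [-0.71, 0.64, 0.28]), (1, 0.0, [-0.93, 0.24, -0.27]), (1, 0.0, [-0.92, -0.03, -0.39])]
32 30 [-0.31  0.24 -0.65 -0.15  0.68 -0.18] [(1, 0.0, [-0.0, -0.0, 1.0]), (1, 0.0, [-0.81, 0.51, 0.28]), (1, 0.0, [-0.96, 0.08, -0.27]), (1, 0.0, [-0.9, -0.18, -0.39])]
20 0 [-0.04  0.33 -0.98 -0.96  0.04  0.34] [(0, 0.0, [-0.21, 0.0, 0.98]), (1, 0.0, [-0.5, 0.85, 0.18]), (1, 0.0, [-0.72, 0.55, -0.43]), (1, 0.0, [-0.77, 0.29, -0.57])]
20 10 [-0.16  0.33 -0.95 -0.92  0.32  0.23] [(1, 0.0, [-0.2, -0.04, 0.98]), (1, 0.0, [-0.64, 0.75, 0.18]), (1, 0.0, [-0.8, 0.41, -0.43]), (1, 0.0, [-0.81, 0.15, -0.57])]
20 20 [-0.27  0.34 -0.89 -0.82  0.58  0.11] [(1, 0.0, [-0.2, -0.07, 0.98]), (1, 0.0, [-0.76
[... 909 characters left out ...]
, [-0.72, -0.08, -0.69])]
0 0 [-0.04  0.83 -1.07 -1.9   0.04  0.35] [(0, 0.0, [-0.53, 0.0, 0.85]), (0, 0.0, [-0.53, 0.85, -0.0]), (0, 0.0, [-0.53, 0.55, -0.65]), (0, 0.0, [-0.53, 0.29, -0.8])]
0 10 [-0.18  0.82 -1.04 -1.86  0.35  0.35] [(0, 0.0, [-0.52, -0.09, 0.85]), (1, 0.0, [-0.67, 0.74, -0.0]), (1, 0.0, [-0.62, 0.44, -0.65]), (1, 0.0, [-0.57, 0.19, -0.8])]
0 20 [-0.3   0.8  -0.98 -1.78  0.65  0.35] [(0, 0.0, [-0.5, -0.18, 0.85]), (1, 0.0, [-0.79, 0.62, -0.0]), (1, 0.0, [-0.68, 0.33, -0.65]), (1, 0.0, [-0.6, 0.09, -0.8])]
0 30 [-0.38  0.78 -0.89 -1.68  0.91  0.35] [(0, 0.0, [-0.46, -0.26, 0.85]), (1, 0.0, [-0.88, 0.47, -0.0]), (1, 0.0, [-0.73, 0.21, -0.65]), (1, 0.0, [-0.6, -0.01, -0.8])]
```

```bash
python3 - <<'E'
from h import *
b=np.array([.5055,.3462,.043])
for th in (24,27):
 for az in (44,50,56):
  for dz in (0,.05,.09): print(th,az,dz,ik(*pose(b+[0,0,dz],az,th,180,ahead=.055)))
P,Q=pose(b+[0,0,.09],50,24,180,ahead=.055); print(P); plan(P,Q)
thg=24; a=np.array([0,-np.cos(np.radians(thg)),-np.sin(np.radians(thg))])
for C in ([.64,-.015,.2],[.64,-.015,.25]):
  for thp in (24,15,8):
    for az in (-10,0,10,20):
      out=[]
      for roll in (170,90,60,50):
        P,Q=pose(C,az,thp,roll,ahead=.055); s,e,ok=ik(P,Q,np.r_[-.1,.8,-.9,-1,.3,3.0-np.radians(180-roll)]); 
        out.append((int(ok),e,np.round(Q.apply(a),2).tolist()))
      print(C[2],thp,az,s,out)
E
```

```text
24 44 0 (array([ 0.48,  0.8 , -1.02, -1.39,  0.26,  3.02]), 0.0, np.True_)
24 44 0.05 (array([ 0.48,  0.62, -1.02, -1.21,  0.26,  3.02]), 0.0, np.True_)
24 44 0.09 (array([ 0.48,  0.47, -1.01, -1.04,  0.26,  3.02]), 0.0, np.True_)
24 50 0 (array([ 0.41,  0.79, -0.99, -1.31,  0.42,  2.94]), 0.0, np.True_)
24 50 0.05 (array([ 0.41,  0.61, -0.99, -1.14,  0.42,  2.94]), 0.0, np.True_)
24 50 0.09 (array([ 0.41,  0.46, -0.98, -0.98,  0.42,  2.94]), 0.0, np.True_)
24 56 0 (array([ 0.35,  0.76, -0.95, -1.21,  0.57,  2.85]), 0.0, np.True_)
24 56 0.05 (array([ 0.35,  0.59, -0.95, -1.04,  0.57,  2.85]), 0.0, np.True_)
24 56 0.09 (array([ 0.35,  0.46, -0.94, -0.9 ,  0.57,  2.85]), 0.0, np.True_)
27 44 0 (array([ 0.48,  0.73, -1.  , -1.24,  0.25,  3.01]), 0.0, np.True_)
27 44 0.05 (array([ 0.48,  0.55, -1.  , -1.06,  0.25,  3.01]), 0.0, np.True_)
27 44 0.09 (array([ 0.48,  0.41, -0.98, -0.9 ,  0.25,  3.01]), 0.0, np.True_)
27 50 0 (array([ 0.42,  0.72, -0.97, -1.17,  0.4 ,  2.92]), 0.0, np.True_)
27 50 0.05 (array([ 0.42,  0.54, -0.97, -1.  ,  0.4 ,  2.92]), 0.0, np.True_)
27 50 0.09 (array([ 0.4
[... 3921 characters left out ...]
7, -0.46])]
0.25 8 -10 [ 0.09  0.42 -1.01 -1.29 -0.27  0.91] [(1, 0.0, [-0.25, 0.2, 0.95]), (1, 0.0, [-0.24, 0.97, 0.06]), (1, 0.0, [-0.32, 0.86, -0.4]), (1, 0.0, [-0.36, 0.77, -0.52])]
0.25 8 0 [-0.04  0.42 -1.03 -1.31  0.04  0.87] [(1, 0.0, [-0.28, 0.16, 0.95]), (1, 0.0, [-0.4, 0.91, 0.06]), (1, 0.0, [-0.47, 0.79, -0.4]), (1, 0.0, [-0.48, 0.7, -0.52])]
0.25 8 10 [-0.17  0.42 -1.   -1.28  0.35  0.82] [(1, 0.0, [-0.3, 0.11, 0.95]), (1, 0.0, [-0.56, 0.83, 0.06]), (1, 0.0, [-0.6, 0.7, -0.4]), (1, 0.0, [-0.6, 0.61, -0.52])]
0.25 8 20 [-0.29  0.43 -0.94 -1.2   0.63  0.77] [(1, 0.0, [-0.32, 0.05, 0.95]), (1, 0.0, [-0.69, 0.72, 0.06]), (1, 0.0, [-0.71, 0.58, -0.4]), (1, 0.0, [-0.69, 0.49, -0.52])]
```

Emit:
drive_tool --steps '[-0.01,-0.008,0.035,2.0,-0.84,-0.93,-1,-0.01,-0.008,0.035,2.0,-0.84,-0.93,-1,-0.01,-0.008,0.035,2.0,-0.84,-0.93,-1,0,0,0,0,0,0,-1]'

```text
clock: 2.23
eef_pos: [0.4749, 0.3071, 0.1553]
tool_rot: [0.787, -0.286, 0.188, -0.513]
ft_force: [-0.3, -0.3, -0.8]
grip_width: 0.0853
```

```bash
python3 st.py; python3 - <<'E'
from h import *
b=np.array([.5055,.3462,.043])
P,Q=pose(b+[0,0,.09],50,24,180,ahead=.055); print('err',cur()[0]-P)
P,Q=pose(b+[0,0,.0],50,24,180,ahead=.055); plan(P,Q,5)
E
```

```text
2.23 q [ 0.406  0.468 -0.982 -0.992  0.423  2.939] p [0.475 0.307 0.155] F [-0.295 -0.25  -0.767] w 0.0853
[[ 0.766 -0.643  0.002]
 [-0.258 -0.31  -0.915]
 [ 0.589  0.7   -0.403]]
err [ 1.71695580e-03 -5.89643717e-04 -4.19989370e-05]
n 5 row [-0.0004  0.0165  0.0072] [-0.04 -0.02  0.02]
path [[0.475, 0.307, 0.137], [0.474, 0.307, 0.119], [0.474, 0.307, 0.101], [0.474, 0.308, 0.083], [0.473, 0.308, 0.065]]
```

Emit:
drive_tool --steps '[-0.0004,0.0165,0.0072,0,0,0,-1,-0.0004,0.0165,0.0072,0,0,0,-1,-0.0004,0.0165,0.0072,0,0,0,-1,-0.0004,0.0165,0.0072,0,0,0,-1,-0.0004,0.0165,0.0072,0,0,0,-1,0,0,0,0,0,0,-1]'

```text
clock: 2.73
eef_pos: [0.471, 0.3038, 0.0645]
tool_rot: [0.788, -0.289, 0.187, -0.51]
ft_force: [-0.0, 0.0, -0.4]
grip_width: 0.0854
```

```bash
python3 st.py; python3 - <<'E'
from h import *
snap('wrist','w2')
E
```

```text
2.73 q [ 0.404  0.79  -1.    -1.326  0.42   2.94 ] p [0.471 0.304 0.065] F [-0.021  0.003 -0.412] w 0.0854
[[ 0.762 -0.647 -0.   ]
 [-0.265 -0.311 -0.913]
 [ 0.59   0.696 -0.409]]
```

View pics/w2.png

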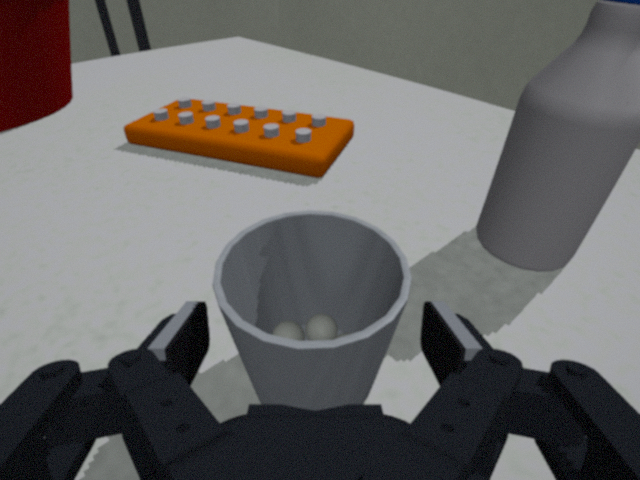

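The beaker (rim centre px 313,280) sits centred between the open pads, which are at px 195 and 435. I'll move 4 mm further in and close.

Emit:
drive_tool --steps '[0,0.0015,0.004,0,0,0,-1,0,0,0,0,0,0,1,0,0,0,0,0,0,1,0,0,0,0,0,0,1,0,0,0,0,0,0,1,0,0,0,0,0,0,1,0,0,0,0,0,0,1]'

```text
clock: 3.37
eef_pos: [0.4747, 0.3079, 0.0676]
tool_rot: [0.785, -0.286, 0.191, -0.515]
ft_force: [-2.0, -3.4, 7.1]
grip_width: 0.0645
```

Emit:
drive_tool --steps '[0,0,0,0,0,0,1,0,0,0,0,0,0,1,0,0,0,0,0,0,1]'

```text
clock: 3.62
eef_pos: [0.4747, 0.3079, 0.0675]
tool_rot: [0.785, -0.286, 0.191, -0.515]
ft_force: [-2.3, -2.5, 7.2]
grip_width: 0.0643
```

```bash
python3 st.py; python3 - <<'E'
from h import *
im,d,m=snap('wrist','w3'); w=cloud(d,m)
s=(w[...,2]>.064)&(w[...,2]<.076)&(np.hypot(w[...,0]-.506,w[...,1]-.346)<.045)
p=w[s]; print(len(p), cv2.minEnclosingCircle(p[:,:2].astype(np.float32)),p[:,2].mean())
E
```

```text
3.62 q [ 0.409  0.79  -0.991 -1.332  0.418  2.942] p [0.475 0.308 0.068] F [-2.3   -2.485  7.151] w 0.0643
[[ 0.764 -0.645  0.005]
 [-0.253 -0.307 -0.918]
 [ 0.594  0.7   -0.397]]
9935 ((0.5019737482070923, 0.3413017690181732), 0.0423106923699379) 0.06887049200152077
```

View pics/w3.png

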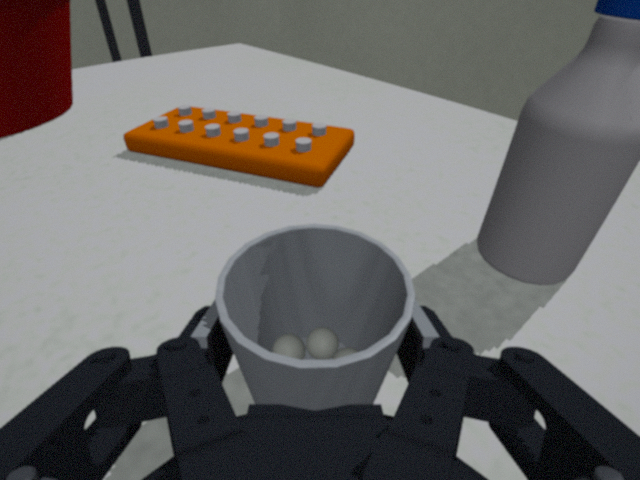

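Emit:
drive_tool --steps '[0,-0.009,-0.004,0,0,0,1,0,-0.018,-0.008,0,0,0,1,0,-0.027,-0.012,0,0,0,1,0,-0.027,-0.012,0,0,0,1,0,-0.027,-0.012,0,0,0,1,0,-0.027,-0.012,0,0,0,1,0,-0.018,-0.008,0,0,0,1,0,0,0,0,0,0,1]'

```text
clock: 4.33
eef_pos: [0.474, 0.3076, 0.2385]
tool_rot: [0.785, -0.285, 0.192, -0.516]
ft_force: [0.1, -0.3, -1.5]
grip_width: 0.0646
```

```bash
python3 st.py; python3 - <<'E'
from h import *
snap('wrist','w4')
C=[.64,-.022,.25]
P,Q=pose(C,5,20,175,ahead=.056); print(P,ik(P,Q)); plan(P,Q); plan(P,Q,24)
E
```

```text
4.33 q [ 0.41   0.206 -0.924 -0.684  0.416  2.943] p [0.474 0.308 0.239] F [ 0.056 -0.338 -1.55 ] w 0.0646
[[ 0.763 -0.646  0.007]
 [-0.249 -0.305 -0.919]
 [ 0.596  0.7   -0.394]]
[ 0.58757746 -0.02658638  0.26915313] (array([-0.12,  0.18, -0.9 , -0.73,  0.2 ,  2.98]), 0.0, np.True_)
n 9 row [ 0.0394  0.0012 -0.0083] [0.14 4.61 1.34]
path [[0.498, 0.276, 0.238], [0.52, 0.242, 0.241], [0.539, 0.207, 0.244], [0.556, 0.17, 0.248], [0.569, 0.132, 0.251], [0.578, 0.093, 0.255], [0.585, 0.053, 0.26], [0.588, 0.013, 0.264], [0.588, -0.027, 0.269]]
n 24 row [ 0.0149  0.0004 -0.0028] [0.05 1.73 0.5 ]
path [[0.483, 0.296, 0.237], [0.518, 0.246, 0.241], [0.546, 0.193, 0.245], [0.567, 0.137, 0.251], [0.581, 0.078, 0.257], [0.588, 0.018, 0.264]]
```

View pics/w4.png

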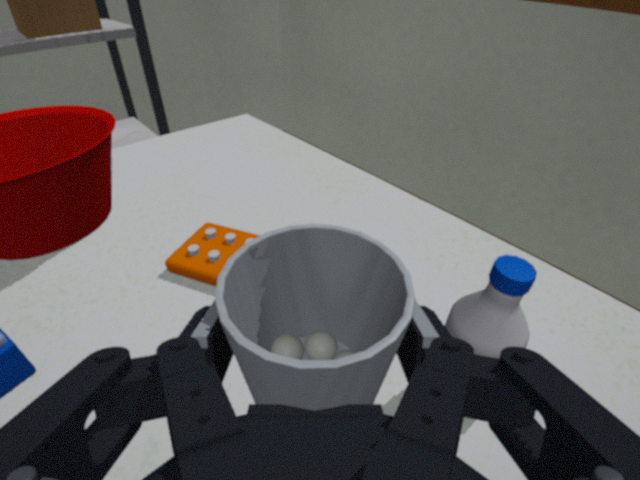

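```bash
python3 - <<'E'
from h import *
C=[.64,-.022,.25]
P,Q=pose(C,5,20,175,ahead=.056); plan(P,Q,16)
E
```

```text
n 16 row [ 0.0223  0.0006 -0.0043] [0.08 2.59 0.75]
path [[0.488, 0.29, 0.237], [0.514, 0.253, 0.24], [0.536, 0.213, 0.244], [0.555, 0.172, 0.247], [0.569, 0.129, 0.252], [0.58, 0.086, 0.256], [0.586, 0.041, 0.261], [0.588, -0.004, 0.266]]
```

Emit:
drive_tool --steps '[0.0223,0.0006,-0.0043,0.08,2.6,0.75,1,0.0223,0.0006,-0.0043,0.08,2.6,0.75,1,0.0223,0.0006,-0.0043,0.08,2.6,0.75,1,0.0223,0.0006,-0.0043,0.08,2.6,0.75,1,0.0223,0.0006,-0.0043,0.08,2.6,0.75,1,0.0223,0.0006,-0.0043,0.08,2.6,0.75,1,0.0223,0.0006,-0.0043,0.08,2.6,0.75,1,0.0223,0.0006,-0.0043,0.08,2.6,0.75,1]'

```text
clock: 5.05
eef_pos: [0.5614, 0.1495, 0.2425]
tool_rot: [0.721, -0.417, 0.301, -0.464]
ft_force: [-0.1, -0.5, -2.3]
grip_width: 0.0643
```

Emit:
drive_tool --steps '[0.0223,0.0006,-0.0043,0.08,2.6,0.75,1,0.0223,0.0006,-0.0043,0.08,2.6,0.75,1,0.0223,0.0006,-0.0043,0.08,2.6,0.75,1,0.0223,0.0006,-0.0043,0.08,2.6,0.75,1,0.0223,0.0006,-0.0043,0.08,2.6,0.75,1,0.0223,0.0006,-0.0043,0.08,2.6,0.75,1,0.0223,0.0006,-0.0043,0.08,2.6,0.75,1,0.02,0.0006,-0.0043,0.08,2.6,0.75,1]'

```text
clock: 5.72
eef_pos: [0.586, -0.0261, 0.2622]
tool_rot: [0.629, -0.529, 0.404, -0.401]
ft_force: [-0.4, -0.1, -1.2]
grip_width: 0.0644
```

```bash
python3 st.py; python3 - <<'E'
from h import *
thg=23.3; a=np.array([0,-np.cos(np.radians(thg)),-np.sin(np.radians(thg))])
# lip geometry: beaker frame point (35mm above grasp ~45 => rim 25mm above grasp)
def lip(P,Q,ahead=.058):
    g=P+Q.apply([0,0,ahead]); A=Q.apply(a)
    d=np.array([0,0,-1])-A*(-A[2]); d/=np.linalg.norm(d)
    return g+A*.025+d*.0345, g, A
for C in ([.655,-.015,.215],[.655,-.015,.2]):
  for roll in (175,100,80,65,50):
    P,Q=pose(C,0,14,roll,ahead=.056); l,g,A=lip(P,Q); print(roll,'lip',np.round(l,3),'axis',np.round(A,2),ik(P,Q,np.r_[-.1,.4,-.95,-1,.1,3-np.radians(180-roll)]))
C=[.655,-.015,.215]
P,Q=pose(C,0,14,100,ahead=.056); plan(P,Q)
E
```

```text
5.72 q [-0.118  0.191 -0.908 -0.732  0.187  2.981] p [ 0.586 -0.026  0.262] F [-0.432 -0.075 -1.239] w 0.0644
[[ 0.113 -0.99   0.084]
 [-0.343 -0.118 -0.932]
 [ 0.933  0.077 -0.353]]
175 lip [0.622 0.002 0.233] axis [-0.16  0.08  0.98] (array([-0.04,  0.42, -0.97, -1.14,  0.04,  3.04]), 0.0, np.True_)
100 lip [0.645 0.016 0.187] axis [-0.35  0.9   0.25] (array([-0.04,  0.42, -0.97, -1.14,  0.04,  1.74]), 0.0, np.True_)
80 lip [0.647 0.006 0.179] axis [-0.42  0.9  -0.06] (array([-0.04,  0.42, -0.97, -1.14,  0.04,  1.39]), 0.0, np.True_)
65 lip [ 0.65  -0.003  0.174] axis [-0.48  0.83 -0.28] (array([-0.04,  0.42, -0.97, -1.14,  0.04,  1.12]), 0.0, np.True_)
50 lip [ 0.654 -0.011  0.172] axis [-0.53  0.7  -0.48] (array([-0.04,  0.42, -0.97, -1.14,  0.04,  0.86]), 0.0, np.True_)
175 lip [0.622 0.002 0.218] axis [-0.16  0.08  0.98] (array([-0.04,  0.47, -0.98, -1.2 ,  0.04,  3.04]), 0.0, np.True_)
100 lip [0.645 0.016 0.172] axis [-0.35  0.9   0.25] (array([-0.04,  0.47, -0.98, -1.2 ,  0.04,  1.74]), 0.0, np.True_)
80 lip [0.647 0.006 0.164] axis [-0.42  0.9  -0.06] (array([-0.04,  0.47, -0.98, -1.2 ,  0.04,  1.39]), 0.0, np.True_)
65 lip [ 0.65  -0.003  0.159] axis [-0.48  0.83 -0.28] (array([-0.04,  0.47, -0.98, -1.2 ,  0.04,  1.12]), 0.0, np.True_)
50 lip [ 0.654 -0.011  0.157] axis [-0.53  0.7  -0.48] (array([-0.04,  0.47, -0.98, -1.2 ,  0.04,  0.86]), 0.0, np.True_)
n 11 row [-0.0025  0.0014  0.0023] [ 0.18  0.76 -6.67]
path [[0.587, -0.024, 0.26], [0.589, -0.021, 0.257], [0.59, -0.019, 0.255], [0.591, -0.018, 0.252], [0.593, -0.016, 0.248], [0.594, -0.015, 0.245], [0.595, -0.015, 0.242], [0.596, -0.014, 0.239], [0.598, -0.014, 0.235], [0.599, -0.014, 0.232], [0.601, -0.015, 0.229]]
```

```bash
python3 - <<'E'
from h import *
C=[.66,-.028,.205]
P,Q=pose(C,0,14,105,ahead=.056); plan(P,Q,13)
P2,Q2=pose(C,0,14,55,ahead=.056); plan(P2,Q2,16,P,Q)
E
```

```text
n 13 row [-0.0016  0.0024  0.0025] [ 0.18  0.63 -5.26]
path [[0.587, -0.025, 0.259], [0.59, -0.022, 0.252], [0.593, -0.021, 0.245], [0.596, -0.021, 0.238], [0.599, -0.023, 0.231], [0.602, -0.025, 0.225], [0.606, -0.028, 0.219]]
n 16 row [0. 0. 0.] [-0.    0.   -3.12]
path [[0.606, -0.028, 0.219], [0.606, -0.028, 0.219], [0.606, -0.028, 0.219], [0.606, -0.028, 0.219], [0.606, -0.028, 0.219], [0.606, -0.028, 0.219], [0.606, -0.028, 0.219], [0.606, -0.028, 0.219]]
```

Emit:
drive_tool --steps '[-0.0016,0.0024,0.0025,0.18,0.6,-5.3,1,-0.0016,0.0024,0.0025,0.18,0.6,-5.3,1,-0.0016,0.0024,0.0025,0.18,0.6,-5.3,1,-0.0016,0.0024,0.0025,0.18,0.6,-5.3,1,-0.0016,0.0024,0.0025,0.18,0.6,-5.3,1,-0.0016,0.0024,0.0025,0.18,0.6,-5.3,1,-0.0016,0.0024,0.0025,0.18,0.6,-5.3,1]'

```text
clock: 6.3
eef_pos: [0.5957, -0.0199, 0.2379]
tool_rot: [0.747, -0.309, 0.539, -0.239]
ft_force: [0.3, -0.2, -2.1]
grip_width: 0.0644
```

Emit:
drive_tool --steps '[-0.0016,0.0024,0.0025,0.18,0.6,-5.3,1,-0.0016,0.0024,0.0025,0.18,0.6,-5.3,1,-0.0016,0.0024,0.0025,0.18,0.6,-5.3,1,-0.0016,0.0024,0.0025,0.18,0.6,-5.3,1,-0.0016,0.0024,0.0025,0.18,0.6,-5.2,1,-0.0016,0.0024,0.0025,0.18,0.6,-5.2,1,0,0,0,0,0,0,1]'

```text
clock: 6.88
eef_pos: [0.6059, -0.0267, 0.218]
tool_rot: [0.784, -0.097, 0.608, -0.081]
ft_force: [0.6, 0.4, -2.3]
grip_width: 0.0642
```

```bash
python3 st.py; python3 - <<'E'
from h import *
snap('side','s1'); snap('top','t1')
im=np.hstack([cv2.imread('pics/s1.png')[140:300,200:380],cv2.imread('pics/t1.png')[100:260,240:420]])
cv2.imwrite('pics/c1.png',cv2.resize(im,None,fx=2.2,fy=2.2,interpolation=cv2.INTER_CUBIC))
E
```

```text
6.88 q [-0.075  0.449 -0.96  -1.159  0.081  1.806] p [ 0.606 -0.027  0.218] F [ 0.552  0.363 -2.283] w 0.0642
[[ 0.241 -0.251  0.937]
 [-0.054 -0.968 -0.246]
 [ 0.969  0.008 -0.247]]
```

View pics/c1.png

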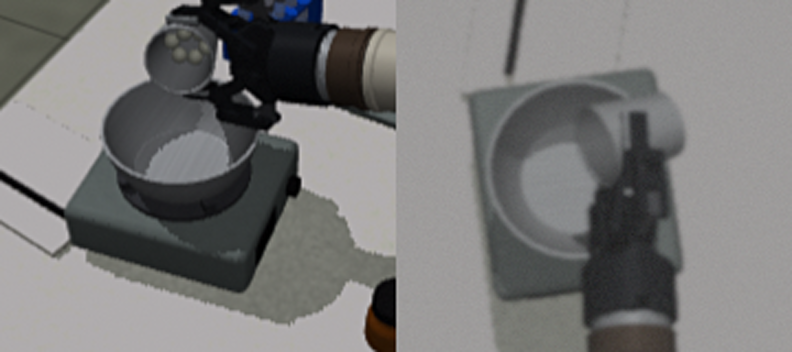

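The side view shows all six balls still in the beaker, with its mouth over the bowl. I'll keep rolling, slowly.

Emit:
drive_tool --steps '[0,0,0,0,0,-3,1,0,0,0,0,0,-3,1,0,0,0,0,0,-3,1,0,0,0,0,0,-2,1,0,0,0,0,0,-2,1,0,0,0,0,0,-2,1,0,0,0,0,0,-2,1,0,0,0,0,0,-2,1]'

```text
clock: 7.65
eef_pos: [0.6068, -0.0265, 0.2221]
tool_rot: [0.787, 0.033, 0.616, 0.02]
ft_force: [-1.2, -0.3, -1.7]
grip_width: 0.0641
```

Emit:
drive_tool --steps '[0,0,0,0,0,-2,1,0,0,0,0,0,-2,1,0,0,0,0,0,-2,1,0,0,0,0,0,-2,1,0,0,0,0,0,-2,1,0,0,0,0,0,-2,1,0,0,0,0,0,-2,1,0,0,0,0,0,-2,1]'

```text
clock: 8.32
eef_pos: [0.6069, -0.0265, 0.2224]
tool_rot: [0.775, 0.142, 0.607, 0.106]
ft_force: [0.6, 0.3, -1.2]
grip_width: 0.0646
```

Emit:
drive_tool --steps '[0,0,0,0,0,-4,1,0,0,0,0,0,-4,1,0,0,0,0,0,-4,1,0,0,0,0,0,-4,1,0,0,0,0,0,0,1,0,0,0,0,0,0,1,0,0,0,0,0,0,1,0,0,0,0,0,0,1]'

```text
clock: 8.98
eef_pos: [0.6072, -0.0265, 0.2227]
tool_rot: [0.747, 0.248, 0.587, 0.189]
ft_force: [0.4, 0.3, -2.2]
grip_width: 0.0643
```

```bash
python3 st.py; python3 - <<'E'
from h import *
snap('side','s2'); snap('top','t2')
im=np.hstack([cv2.imread('pics/s2.png')[140:300,200:380],cv2.imread('pics/t2.png')[100:260,240:420]])
cv2.imwrite('pics/c2.png',cv2.resize(im,None,fx=2.2,fy=2.2,interpolation=cv2.INTER_CUBIC))
E
```

```text
8.98 q [-0.075  0.442 -0.958 -1.158  0.081  0.919] p [ 0.607 -0.027  0.223] F [ 0.379  0.273 -2.217] w 0.0643
[[ 0.188  0.592  0.784]
 [ 0.149 -0.806  0.573]
 [ 0.971  0.009 -0.239]]
```

View pics/c2.png

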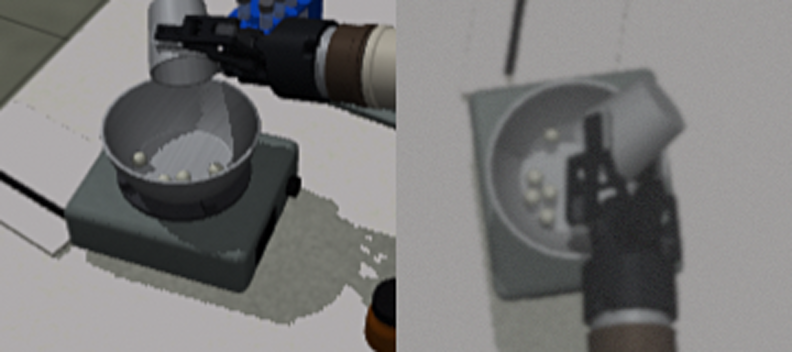

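Five balls are visible in the bowl in the top view; the sixth may be hidden or still inside the beaker. I'll tip further and wait.

Emit:
drive_tool --steps '[0,0,0,0,0,-5,1,0,0,0,0,0,-5,1,0,0,0,0,0,-5,1,0,0,0,0,0,-5,1,0,0,0,0,0,0,1,0,0,0,0,0,0,1,0,0,0,0,0,0,1,0,0,0,0,0,0,1]'

```text
clock: 9.75
eef_pos: [0.6073, -0.0266, 0.2227]
tool_rot: [0.693, 0.374, 0.545, 0.288]
ft_force: [1.2, -0.5, -1.5]
grip_width: 0.0644
```

Emit:
drive_tool --steps '[0,0,0,0,0,6,1,0,0,0,0,0,6,1,0,0,0,0,0,6,1,0,0,0,0,0,6,1,0,0,0,0,0,6,1,0,0,0,0,0,6,1,0,0,0,0,0,6,1,0,0,0,0,0,6,1]'

```text
clock: 10.42
eef_pos: [0.6073, -0.0266, 0.2227]
tool_rot: [0.785, 0.058, 0.616, 0.04]
ft_force: [0.7, 0.0, -1.5]
grip_width: 0.0638
```

```bash
python3 st.py; python3 - <<'E'
from h import *
snap('side','s3'); snap('top','t3')
im=np.hstack([cv2.imread('pics/s3.png')[140:300,200:380],cv2.imread('pics/t3.png')[100:260,240:420]])
cv2.imwrite('pics/c3.png',cv2.resize(im,None,fx=2.2,fy=2.2,interpolation=cv2.INTER_CUBIC))
E
```

```text
10.42 q [-0.075  0.442 -0.958 -1.158  0.081  1.413] p [ 0.607 -0.027  0.223] F [ 0.655  0.015 -1.533] w 0.0638
[[ 0.235  0.14   0.962]
 [ 0.042 -0.99   0.134]
 [ 0.971  0.009 -0.239]]
```

View pics/c3.png

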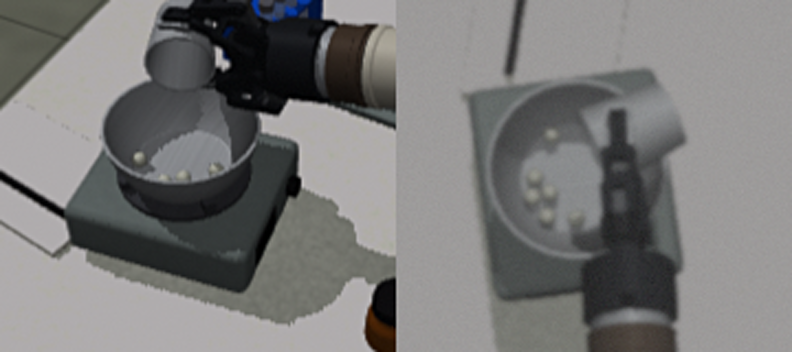

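The top view shows six balls in the bowl, and in the side view the beaker is empty. Now I'll roll back and return it.

```bash
python3 - <<'E'
from h import *
P,Q=pose([.64,-.022,.25],5,20,175,ahead=.056); plan(P,Q,14)
P2=np.array([.474,.3078,.20]);Q2=R.from_quat([.785,-.286,.191,-.515]); print(ik(P2,Q2))
plan(P2,Q2,14,P,Q)
E
```

```text
n 14 row [ 0.0025 -0.0018 -0.0024] [-0.04 -0.6   6.56]
path [[0.605, -0.025, 0.225], [0.602, -0.021, 0.232], [0.599, -0.019, 0.238], [0.596, -0.018, 0.246], [0.594, -0.019, 0.253], [0.591, -0.021, 0.26], [0.589, -0.024, 0.266]]
(array([ 0.41,  0.32, -0.96, -0.83,  0.42,  2.94]), 0.0, np.True_)
n 14 row [-0.0258  0.002   0.0047] [-0.09 -2.97 -0.86]
path [[0.588, -0.001, 0.264], [0.586, 0.05, 0.252], [0.577, 0.101, 0.242], [0.563, 0.151, 0.232], [0.544, 0.199, 0.222], [0.52, 0.245, 0.213], [0.49, 0.288, 0.204]]
```

Emit:
drive_tool --steps '[0.0025,-0.0018,-0.0024,0,-0.6,6.6,1,0.0025,-0.0018,-0.0024,0,-0.6,6.6,1,0.0025,-0.0018,-0.0024,0,-0.6,6.6,1,0.0025,-0.0018,-0.0024,0,-0.6,6.6,1,0.0025,-0.0018,-0.0024,0,-0.6,6.6,1,0.0025,-0.0018,-0.0024,0,-0.6,6.6,1,0.0025,-0.0018,-0.0024,0,-0.6,6.6,1]'

```text
clock: 11.1
eef_pos: [0.596, -0.018, 0.2458]
tool_rot: [0.767, -0.255, 0.553, -0.202]
ft_force: [-0.6, -0.1, -1.9]
grip_width: 0.0647
```

Emit:
drive_tool --steps '[0.0025,-0.0018,-0.0024,0,-0.6,6.6,1,0.0025,-0.0018,-0.0024,0,-0.6,6.6,1,0.0025,-0.0018,-0.0024,0,-0.6,6.6,1,0.0025,-0.0018,-0.0024,0,-0.6,6.6,1,0.0025,-0.0018,-0.0024,0,-0.6,6.5,1,0.0025,-0.0018,-0.0024,0,-0.6,6.5,1,0.0025,-0.0018,-0.0024,0,-0.6,6.5,1,0,0,0,0,0,0,1]'

```text
clock: 11.77
eef_pos: [0.587, -0.0273, 0.2703]
tool_rot: [0.626, -0.525, 0.405, -0.41]
ft_force: [0.3, -0.4, -0.7]
grip_width: 0.0642
```

```bash
python3 st.py; python3 - <<'E'
from h import *
P2=np.array([.474,.3078,.20]);Q2=R.from_quat([.785,-.286,.191,-.515])
plan(P2,Q2,14); snap('wrist','w5')
E
```

```text
11.77 q [-0.128  0.183 -0.906 -0.739  0.209  2.985] p [ 0.587 -0.027  0.27 ] F [ 0.342 -0.355 -0.723] w 0.0642
[[ 0.12  -0.99   0.076]
 [-0.326 -0.112 -0.939]
 [ 0.938  0.088 -0.336]]
n 14 row [-0.0258  0.0022  0.0049] [-0.12 -2.95 -0.86]
path [[0.588, -0.002, 0.265], [0.585, 0.05, 0.254], [0.577, 0.101, 0.243], [0.563, 0.151, 0.232], [0.544, 0.199, 0.222], [0.519, 0.244, 0.213], [0.49, 0.288, 0.204]]
```

View pics/w5.png

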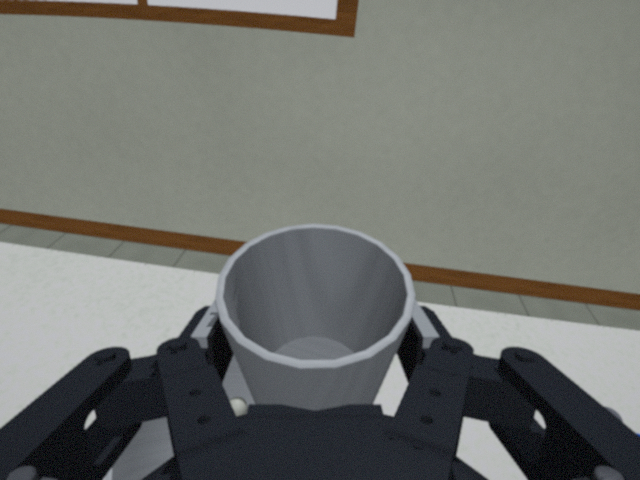

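The wrist view shows the empty beaker, in the same place in the grip as before (rim centre px 315,295).

Emit:
drive_tool --steps '[-0.0258,0.0022,0.0049,-0.1,-2.95,-0.86,1,-0.0258,0.0022,0.0049,-0.1,-2.95,-0.86,1,-0.0258,0.0022,0.0049,-0.1,-2.95,-0.86,1,-0.0258,0.0022,0.0049,-0.1,-2.95,-0.86,1,-0.0258,0.0022,0.0049,-0.1,-2.95,-0.86,1,-0.0258,0.0022,0.0049,-0.1,-2.95,-0.86,1,-0.0258,0.0022,0.0049,-0.1,-2.95,-0.86,1]'

```text
clock: 12.4
eef_pos: [0.5626, 0.1524, 0.2308]
tool_rot: [0.719, -0.41, 0.303, -0.471]
ft_force: [0.7, -0.3, -1.9]
grip_width: 0.0642
```

Emit:
drive_tool --steps '[-0.0258,0.0022,0.0049,-0.1,-2.95,-0.86,1,-0.0258,0.0022,0.0049,-0.1,-2.95,-0.86,1,-0.0258,0.0022,0.0049,-0.1,-2.95,-0.86,1,-0.0258,0.0022,0.0049,-0.1,-2.95,-0.86,1,-0.0258,0.0022,0.0049,-0.1,-2.95,-0.86,1,-0.0258,0.0022,0.0049,-0.1,-2.95,-0.86,1,-0.0258,0.0022,0.0049,-0.1,-2.95,-0.86,1,0,0,0,0,0,0,1]'

```text
clock: 13.07
eef_pos: [0.4716, 0.3103, 0.1972]
tool_rot: [0.786, -0.282, 0.19, -0.517]
ft_force: [0.0, -0.1, -1.4]
grip_width: 0.0645
```

```bash
python3 st.py; python3 - <<'E'
from h import *
P2=np.array([.4745,.3078,.073]);Q2=R.from_quat([.785,-.286,.191,-.515])
plan(P2,Q2,6)
E
```

```text
13.07 q [ 0.414  0.334 -0.964 -0.852  0.421  2.941] p [0.472 0.31  0.197] F [ 0.01  -0.118 -1.426] w 0.0645
[[ 0.769 -0.639  0.007]
 [-0.247 -0.307 -0.919]
 [ 0.589  0.705 -0.394]]
n 6 row [0.0005 0.019  0.0082] [-0.02  0.08  0.05]
path [[0.472, 0.31, 0.177], [0.473, 0.309, 0.156], [0.473, 0.309, 0.135], [0.474, 0.309, 0.114], [0.474, 0.308, 0.094], [0.474, 0.308, 0.073]]
```

Emit:
drive_tool --steps '[0.0005,0.019,0.0082,0,0.08,0,1,0.0005,0.019,0.0082,0,0.08,0,1,0.0005,0.019,0.0082,0,0.08,0,1,0.0005,0.019,0.0082,0,0.08,0,1,0.0005,0.019,0.0082,0,0.08,0,1,0.0005,0.0185,0.008,0,0.08,0,1,0,0,0,0,0,0,1]'

```text
clock: 13.65
eef_pos: [0.4764, 0.3054, 0.0695]
tool_rot: [0.785, -0.288, 0.193, -0.513]
ft_force: [-1.1, -0.7, -1.5]
grip_width: 0.0642
```

```bash
python3 st.py
```

```text
13.65 q [ 0.405  0.781 -0.992 -1.321  0.414  2.941] p [0.476 0.305 0.069] F [-1.076 -0.692 -1.482] w 0.0642
[[ 0.759 -0.651  0.007]
 [-0.255 -0.308 -0.917]
 [ 0.599  0.694 -0.4  ]]
```

Emit:
drive_tool --steps '[0,0.0009,0.0004,0,0,0,1,0,0.0009,0.0004,0,0,0,1,0,0,0,0,0,0,1,0,0,0,0,0,0,1]'

```text
clock: 13.98
eef_pos: [0.4782, 0.3065, 0.0754]
tool_rot: [0.783, -0.286, 0.196, -0.517]
ft_force: [-0.1, 0.1, -1.3]
grip_width: 0.0646
```

Emit:
drive_tool --steps '[0,0,0,0,0,0,1,0,0,0,0,0,0,1]'

```text
clock: 14.15
eef_pos: [0.4779, 0.3064, 0.0748]
tool_rot: [0.783, -0.287, 0.195, -0.517]
ft_force: [-0.3, 0.9, -1.2]
grip_width: 0.0642
```

Emit:
drive_tool --steps '[0,0.0037,0.0016,0,0,0,1,0,0,0,0,0,0,1,0,0,0,0,0,0,1]'

```text
clock: 14.4
eef_pos: [0.4775, 0.3062, 0.0691]
tool_rot: [0.783, -0.287, 0.195, -0.516]
ft_force: [-1.4, -1.2, -0.7]
grip_width: 0.0642
```

Emit:
drive_tool --steps '[0,0.0014,0.0006,0,0,0,1,0,0,0,0,0,0,1,0,0,0,0,0,0,1,0,0,0,0,0,0,1]'

```text
clock: 14.73
eef_pos: [0.4775, 0.3062, 0.0675]
tool_rot: [0.783, -0.287, 0.194, -0.516]
ft_force: [0.6, 0.0, -1.6]
grip_width: 0.0643
```

```bash
python3 st.py; python3 - <<'E'
from h import *
snap('side','s4')
im=cv2.imread('pics/s4.png')[260:440,160:380]
cv2.imwrite('pics/c4.png',cv2.resize(im,None,fx=3,fy=3,interpolation=cv2.INTER_CUBIC))
E
```

```text
14.73 q [ 0.405  0.797 -0.989 -1.344  0.415  2.944] p [0.478 0.306 0.068] F [ 0.625  0.019 -1.62 ] w 0.0643
[[ 0.759 -0.651  0.008]
 [-0.249 -0.302 -0.92 ]
 [ 0.601  0.697 -0.392]]
```

View pics/c4.png

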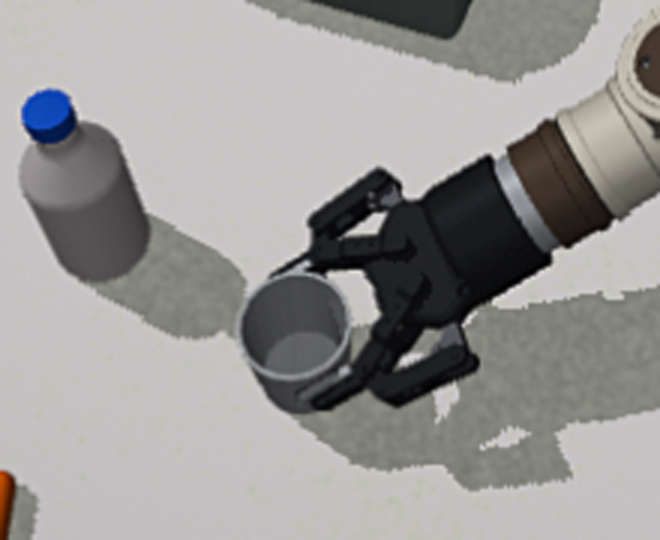

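Emit:
drive_tool --steps '[0,0.0009,0.0004,0,0,0,1,0,0,0,0,0,0,1,0,0,0,0,0,0,1]'

```text
clock: 15.03
eef_pos: [0.4778, 0.3065, 0.0672]
tool_rot: [0.783, -0.287, 0.195, -0.517]
ft_force: [0.7, 0.5, 1.6]
grip_width: 0.0645
```

Emit:
drive_tool --steps '[0,0.0009,0.0004,0,0,0,1,0,0,0,0,0,0,1,0,0,0,0,0,0,1]'

```text
clock: 15.28
eef_pos: [0.4779, 0.3065, 0.0671]
tool_rot: [0.783, -0.286, 0.195, -0.517]
ft_force: [-2.2, -2.5, 4.9]
grip_width: 0.0641
```

Emit:
drive_tool --steps '[0,0,0,0,0,0,-1,0,0,0,0,0,0,-1,0,0,0,0,0,0,-1,0,0,0,0,0,0,-1,0,0,0,0,0,0,-1,0,0,0,0,0,0,-1,0,0,0,0,0,0,-1,0,0,0,0,0,0,-1]'

```text
clock: 15.95
eef_pos: [0.4775, 0.3062, 0.0656]
tool_rot: [0.783, -0.287, 0.194, -0.516]
ft_force: [0.9, -0.6, -1.1]
grip_width: 0.0857
```

```bash
python3 st.py; python3 - <<'E'
from h import *
snap('wrist','w6')
E
```

```text
15.95 q [ 0.405  0.804 -0.989 -1.35   0.415  2.944] p [0.478 0.306 0.066] F [ 0.907 -0.633 -1.096] w 0.0857
[[ 0.759 -0.651  0.008]
 [-0.249 -0.302 -0.92 ]
 [ 0.601  0.697 -0.392]]
```

View pics/w6.png

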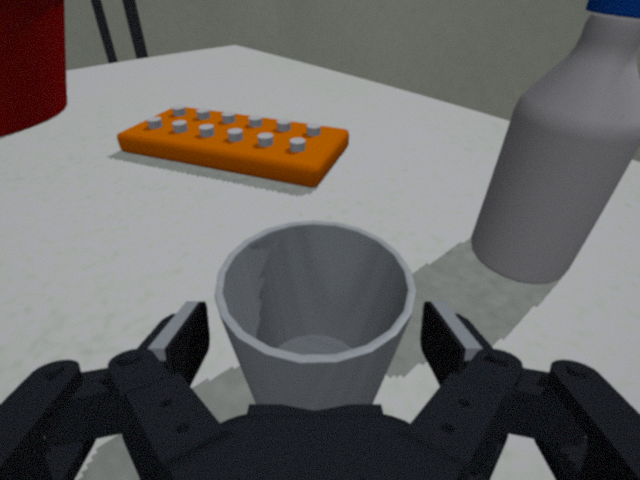

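Emit:
drive_tool --steps '[0,-0.009,-0.006,0,0,0,-1,0,-0.018,-0.009,0,0,0,-1,0,-0.025,-0.012,0,0,0,-1,0,-0.025,-0.012,0,0,0,-1,0,-0.025,-0.012,0,0,0,-1,0,-0.025,-0.012,0,0,0,-1,0,-0.01,-0.005,0,0,0,-1,0,0,0,0,0,0,-1]'

```text
clock: 16.67
eef_pos: [0.4717, 0.3007, 0.2231]
tool_rot: [0.782, -0.285, 0.197, -0.519]
ft_force: [0.3, 0.0, -0.1]
grip_width: 0.0859
```

```bash
python3 st.py; python3 - <<'E'
from h import *
im,d,m=snap('wrist','w7'); snap('side','s5')
w=cloud(d,m)
s=(w[...,2]>.064)&(w[...,2]<.076)&(np.hypot(w[...,0]-.508,w[...,1]-.346)<.05)
p=w[s]; print(len(p), cv2.minEnclosingCircle(p[:,:2].astype(np.float32)),p[:,2].mean())
def lookq(yaw): # tool down, jaws along yaw dir
    a=np.radians(yaw); x=np.array([np.cos(a),np.sin(a),0]);z=np.array([0,0,-1.]);return R.from_matrix(np.c_[x,np.cross(z,x),z])
q0=np.array([-.48,.5,-.3,1,0,1.57])
for yaw in (0,-30,-50,60,90,-90):
  for tip in ([.514,-.267,.15],[.508,-.267,.061]): print(yaw,ik(np.array(tip)+[0,0,.0726],lookq(yaw),q0))
P=np.array([.4,0.1,.30]);Q=lookq(0); 
plan(P,Q)
E
```

```text
16.67 q [ 0.398  0.253 -0.959 -0.777  0.422  2.94 ] p [0.472 0.301 0.223] F [ 0.299  0.027 -0.133] w 0.0859
[[ 0.759 -0.651  0.012]
 [-0.242 -0.299 -0.923]
 [ 0.604  0.698 -0.385]]
405 ((0.5283126831054688, 0.3662566840648651), 0.019056936725974083) 0.0693116553423802
0 (array([-0.48,  0.44,  0.08,  1.21, -0.  ,  1.09]), 0.0, np.True_)
0 (array([-0.48,  0.51, -0.06,  1.  ,  0.  ,  1.09]), 0.0, np.True_)
-30 (array([-0.48,  0.44,  0.08,  1.21,  0.  ,  1.62]), 0.0, np.True_)
-30 (array([-0.48,  0.51, -0.06,  1.  , -0.  ,  1.61]), 0.0, np.True_)
-50 (array([-0.48,  0.44,  0.08,  1.21, -0.  ,  1.96]), 0.0, np.True_)
-50 (array([-0.48,  0.51, -0.06,  1.  , -0.  ,  1.96]), 0.0, np.True_)
60 (array([-0.48,  0.44,  0.08,  1.21, -0.  ,  0.04]), 0.0, np.True_)
60 (array([-0.48,  0.51, -0.06,  1.  , -0.  ,  0.04]), 0.0, np.True_)
90 (array([-0.48,  0.44,  0.08,  1.21,  0.  , -0.48]), 0.0, np.True_)
90 (array([-0.48,  0.51, -0.06,  1.  ,  0.  , -0.48]), 0.0, np.True_)
-90 (array([-0.48,  0.44,  0.08,  1.21,  0.  ,  2.66]), 0.0, np.True_)
-90 (array([-0.48,  0.51, -0.06,  1.  ,  0.  ,  2.66]), 0.0, np.True_)
n 11 row [ 0.0021  0.0121 -0.0185] [-5.81 -2.19 -3.23]
path [[0.458, 0.282, 0.215], [0.446, 0.263, 0.214], [0.436, 0.244, 0.214], [0.426, 0.224, 0.218], [0.418, 0.204, 0.223], [0.412, 0.184, 0.231], [0.406, 0.165, 0.241], [0.403, 0.147, 0.253], [0.4, 0.13, 0.267], [0.399, 0.114, 0.283], [0.4, 0.1, 0.3]]
```

View pics/s5.png

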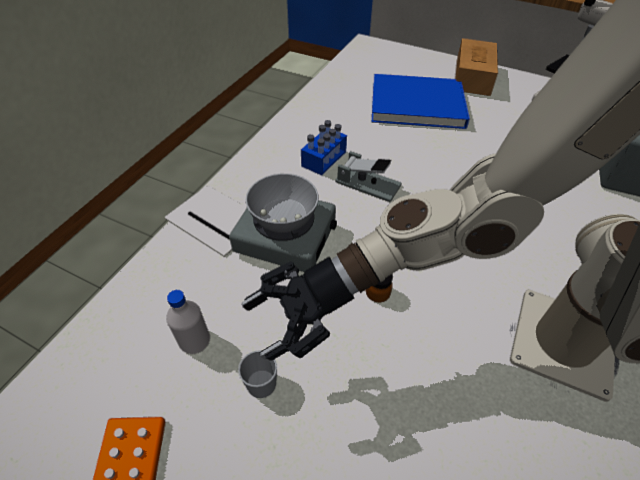

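```bash
python3 - <<'E'
from h import *
W1=pose([.46,0,.22],10,55,180,ahead=.0726); print(W1[0],ik(*W1)); plan(*W1)
W2=pose([.514,-.267,.14],-4,80,180,ahead=.0726); print(W2[0],ik(*W2)); plan(*W2,None,*W1)
W3=pose([.5084,-.2665,.061],-4,80,180,ahead=.0726); print(W3[0],ik(*W3))
E
```

```text
[ 0.41899098 -0.007231    0.27947044] (array([-0.1 , -0.25, -0.71,  0.52,  0.16,  2.91]), 0.0, np.True_)
n 8 row [ 0.0291  0.0094 -0.0265] [-3.87  3.84  3.19]
path [[0.475, 0.26, 0.221], [0.475, 0.22, 0.224], [0.473, 0.18, 0.229], [0.467, 0.14, 0.235], [0.459, 0.101, 0.243], [0.448, 0.064, 0.253], [0.435, 0.027, 0.265], [0.419, -0.007, 0.279]]
[ 0.50142385 -0.26612059  0.21149704] (array([-0.52,  0.33, -0.13,  0.95,  0.08,  2.7 ]), 0.0, np.True_)
n 8 row [ 0.0332 -0.0041  0.0109] [-3.11  0.68  1.63]
path [[0.434, -0.038, 0.273], [0.448, -0.07, 0.266], [0.461, -0.102, 0.258], [0.472, -0.134, 0.249], [0.481, -0.167, 0.24], [0.49, -0.2, 0.231], [0.496, -0.233, 0.221], [0.501, -0.266, 0.211]]
[ 0.49582385 -0.26562059  0.13249704] (array([-0.52,  0.41, -0.25,  0.76,  0.08,  2.69]), 0.0, np.True_)
```

Emit:
drive_tool --steps '[0.029,0.0094,-0.0265,-3.9,3.8,3.2,-1,0.029,0.0094,-0.0265,-3.9,3.8,3.2,-1,0.029,0.0094,-0.0265,-3.9,3.8,3.2,-1,0.029,0.0094,-0.0265,-3.9,3.8,3.2,1,0.029,0.0094,-0.0265,-3.9,3.8,3.2,1,0.029,0.0094,-0.0265,-3.9,3.8,3.2,1,0.029,0.0094,-0.0265,-3.9,3.8,3.2,1,0.029,0.0094,-0.0265,-3.9,3.8,3.2,1]'

```text
clock: 17.43
eef_pos: [0.417, -0.0083, 0.2772]
tool_rot: [0.732, -0.615, 0.188, -0.225]
ft_force: [2.2, -1.5, -0.7]
grip_width: 0.0256
```

```bash
python3 st.py; python3 - <<'E'
from h import *
W2=pose([.514,-.267,.14],-4,80,180,ahead=.0726); plan(*W2,10)
E
```

```text
17.43 q [-0.107 -0.243 -0.702  0.535  0.158  2.909] p [ 0.417 -0.008  0.277] F [ 2.2   -1.518 -0.679] w 0.0256
[[ 0.173 -0.985 -0.002]
 [-0.816 -0.142 -0.561]
 [ 0.552  0.099 -0.828]]
n 10 row [ 0.0265 -0.0038  0.0085] [-2.4   0.54  1.3 ]
path [[0.429, -0.033, 0.272], [0.441, -0.058, 0.267], [0.452, -0.083, 0.261], [0.462, -0.109, 0.255], [0.47, -0.134, 0.248], [0.479, -0.16, 0.241], [0.486, -0.187, 0.234], [0.492, -0.213, 0.227], [0.497, -0.239, 0.219], [0.501, -0.266, 0.211]]
```

Emit:
drive_tool --steps '[0.0265,-0.0038,0.0085,-2.4,0.54,1.3,1,0.0265,-0.0038,0.0085,-2.4,0.54,1.3,1,0.0265,-0.0038,0.0085,-2.4,0.54,1.3,1,0.0265,-0.0038,0.0085,-2.4,0.54,1.3,1,0.0265,-0.0038,0.0085,-2.4,0.54,1.3,1,0.0265,-0.0038,0.0085,-2.4,0.54,1.3,1,0.0265,-0.0038,0.0085,-2.4,0.54,1.3,1,0.0265,-0.0038,0.0085,-2.4,0.54,1.3,1]'

```text
clock: 18.1
eef_pos: [0.495, -0.2124, 0.2258]
tool_rot: [-0.694, 0.708, -0.088, 0.095]
ft_force: [0.5, 0.0, 1.0]
grip_width: -0.0005
```

Emit:
drive_tool --steps '[0.0265,-0.0038,0.0085,-2.4,0.54,1.3,1,0.0265,-0.0038,0.0085,-2.4,0.54,1.3,1,0,0,0,0,0,0,1,0,0,0,0,0,0,1]'

```text
clock: 18.43
eef_pos: [0.5046, -0.2651, 0.2099]
tool_rot: [-0.68, 0.728, -0.063, 0.062]
ft_force: [0.4, 0.6, 0.2]
grip_width: -0.0001
```

```bash
python3 st.py; python3 - <<'E'
from h import *
W2=pose([.514,-.267,.095],-4,80,180,ahead=.0726); plan(*W2,4)
snap('wrist','w8'); snap('top','t8'); snap('side','s8')
p,q=cur(); print('tip',p+q.apply([0,0,.0726]))
im=np.hstack([cv2.resize(cv2.imread('pics/w8.png'),(400,300)),cv2.resize(cv2.imread('pics/s8.png')[110:230,290:450],(400,300),interpolation=cv2.INTER_CUBIC)])
t=cv2.imread('pics/t8.png'); 
cv2.imwrite('pics/c8.png',np.vstack([im,np.hstack([cv2.resize(t[170:290,390:550],(400,300)),cv2.resize(t[180:300,90:250],(400,300))])]))
E
```

```text
18.43 q [-0.516  0.34  -0.125  0.949  0.081  2.7  ] p [ 0.505 -0.265  0.21 ] F [0.415 0.598 0.249] w -0.0001
[[-0.068 -0.998 -0.005]
 [-0.982  0.067 -0.175]
 [ 0.175 -0.007 -0.984]]
n 4 row [0.0003 0.0027 0.0106] [-0.03  0.08  0.02]
path [[0.504, -0.265, 0.199], [0.503, -0.266, 0.188], [0.502, -0.266, 0.177], [0.501, -0.266, 0.166]]
tip [ 0.51735919 -0.26408165  0.14123388]
```

View pics/c8.png

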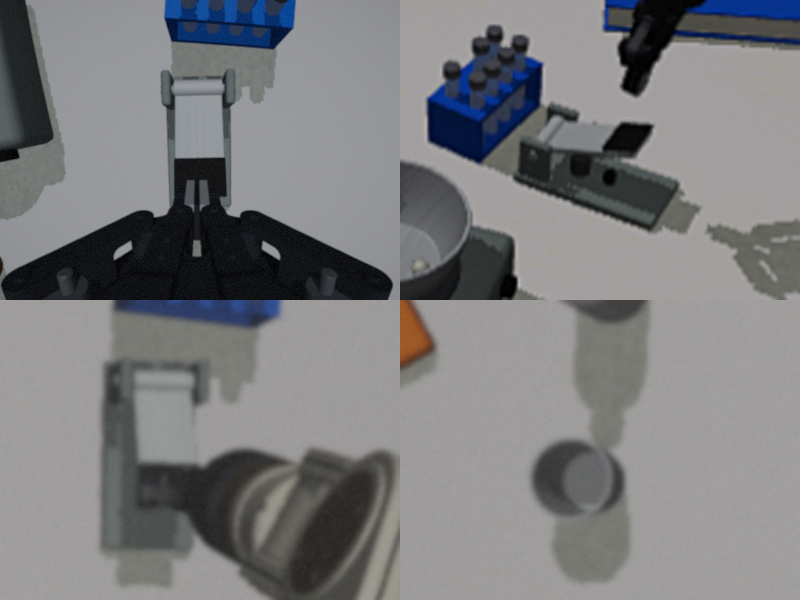

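```bash
cat > pad.py <<'E'
from h import *
import sys
np.set_printoptions(precision=4,suppress=True)
def meas(f,u=(270,350),vs=range(120,330,12)):
    im,d,m=load(f); w=cloud(d,m)
    for v in vs:
        q=w[v-2:v+3,u[0]:u[1]].reshape(-1,3); print(v,np.nanmedian(q,0),int(im[v,(u[0]+u[1])//2].mean()))
if __name__=='__main__': meas(sys.argv[1])
E
python3 pad.py w8
```

```text
120 [ 0.6297 -0.2692  0.0013] 117
132 [ 0.6091 -0.2688  0.0546] 149
144 [ 0.6012 -0.2683  0.0556] 136
156 [ 0.5939 -0.2675  0.0534] 154
168 [ 0.5858 -0.2674  0.0558] 157
180 [ 0.578  -0.2664  0.0581] 155
192 [ 0.5702 -0.2665  0.0606] 156
204 [ 0.5625 -0.2657  0.0629] 153
216 [ 0.5549 -0.265   0.0653] 154
228 [ 0.5473 -0.2648  0.0676] 154
240 [ 0.5399 -0.2646  0.0698] 154
252 [ 0.5328 -0.2642  0.0725] 124
264 [ 0.5262 -0.2633  0.0783] 1
276 [ 0.5193 -0.2633  0.0805] 24
288 [ 0.513  -0.2637  0.0828] 58
300 [ 0.5221 -0.265   0.1495] 72
312 [ 0.5211 -0.2651  0.1611] 66
324 [ 0.5201 -0.265   0.1744] 62
```

```bash
python3 - <<'E'
from h import *
im,d,m=load('w8'); w=cloud(d,m)
for v in (200,235,270):
    r=w[v]; k=np.where((r[:,2]>.05)&(np.abs(r[:,1]+.265)<.05)&(np.abs(r[:,0]-w[v,310,0])<.02))[0]; print(v,k.min(),k.max(),r[k.min()],r[k.max()],(r[k.min()]+r[k.max()])/2)
W2=pose([.5125,-.267,.1],-4,94,180,ahead=.0726); print(ik(*W2)); plan(*W2,4)
W3=pose([.5075,-.2665,.061],-4,94,180,ahead=.0726); print(ik(*W3))
E
```

```text
200 279 356 [ 0.56643625 -0.24643348  0.06127044] [ 0.5630495  -0.29530119  0.06307725] [ 0.56474288 -0.27086734  0.06217385]
235 279 358 [ 0.54446056 -0.2453818   0.06737366] [ 0.5411651  -0.29473786  0.06809028] [ 0.54281283 -0.27005983  0.06773197]
270 278 360 [ 0.52400904 -0.24426711  0.07775139] [ 0.52096305 -0.29351236  0.07935443] [ 0.52248604 -0.26888973  0.07855291]
(array([-0.47,  0.53,  0.08,  1.19, -0.03,  2.75]), 0.0, np.True_)
n 4 row [ 0.0008 -0.0025  0.0103] [-3.57  0.06  0.06]
path [[0.509, -0.265, 0.203], [0.512, -0.265, 0.193], [0.515, -0.266, 0.183], [0.518, -0.267, 0.172]]
(array([-0.47,  0.55,  0.01,  1.09, -0.03,  2.74]), 0.0, np.True_)
```

Emit:
drive_tool --steps '[0.001,-0.0025,0.0103,-3.6,0,0,1,0.001,-0.0025,0.0103,-3.6,0,0,1,0.001,-0.0025,0.0103,-3.6,0,0,1,0.001,-0.0025,0.0103,-3.6,0,0,1,0,0,0,0,0,0,1,0,0,0,0,0,0,1]'

```text
clock: 19.08
eef_pos: [0.5184, -0.2681, 0.1733]
tool_rot: [-0.684, 0.729, 0.026, -0.023]
ft_force: [-0.7, -0.9, -0.2]
grip_width: -0.0003
```

```bash
python3 st.py; python3 - <<'E'
from h import *
p,q=cur(); print('tip',p+q.apply([0,0,.0726]))
W2=pose([.512,-.268,.081],-4,94,180,ahead=.0726);plan(*W2,3)
W3=pose([.507,-.2678,.061],-4,94,180,ahead=.0726);plan(*W3,6,*W2)
E
```

```text
19.08 q [-0.468  0.529  0.082  1.189 -0.025  2.739] p [ 0.518 -0.268  0.173] F [-0.708 -0.868 -0.246] w -0.0003
[[-0.064 -0.998 -0.003]
 [-0.996  0.064  0.07 ]
 [-0.069  0.008 -0.998]]
tip [ 0.51335581 -0.26757506  0.10085141]
n 3 row [ 0.0001 -0.      0.0066] [-0.    0.05  0.11]
path [[0.518, -0.268, 0.167], [0.517, -0.268, 0.16], [0.517, -0.268, 0.153]]
n 6 row [0.     0.0006 0.0034] [0. 0. 0.]
path [[0.516, -0.268, 0.15], [0.515, -0.268, 0.147], [0.515, -0.268, 0.143], [0.514, -0.268, 0.14], [0.513, -0.268, 0.137], [0.512, -0.268, 0.133]]
```

Emit:
drive_tool --steps '[0,0,0.0066,0,0,0,1,0,0,0.0066,0,0,0,1,0,0,0.005,0,0,0,1,0,0.0006,0.0034,0,0,0,1,0,0.0006,0.0034,0,0,0,1,0,0,0,0,0,0,1,0,0,0,0,0,0,1]'

```text
clock: 19.67
eef_pos: [0.5149, -0.269, 0.1495]
tool_rot: [-0.683, 0.73, 0.026, -0.023]
ft_force: [-1.9, 1.9, 3.5]
grip_width: -0.0002
```

```bash
python3 st.py; python3 - <<'E'
from h import *
p,q=cur(); print('tip',p+q.apply([0,0,.0726]))
E
```

```text
19.67 q [-0.471  0.545  0.042  1.133 -0.025  2.737] p [ 0.515 -0.269  0.149] F [-1.911  1.899  3.495] w -0.0002
[[-0.066 -0.998 -0.002]
 [-0.995  0.066  0.07 ]
 [-0.069  0.007 -0.998]]
tip [ 0.5099049  -0.26853864  0.07703269]
```

Emit:
drive_tool --steps '[0,0.0006,0.0035,0,0,0,1,0,0.0006,0.0035,0,0,0,1,0,0.0006,0.0035,0,0,0,1,0,0.0004,0.0025,0,0,0,1,0,0,0,0,0,0,1,0,0,0,0,0,0,1,0,0,0,0,0,0,1]'

```text
clock: 20.25
eef_pos: [0.5124, -0.269, 0.1366]
tool_rot: [-0.683, 0.73, 0.026, -0.023]
ft_force: [-1.9, -0.7, 5.6]
grip_width: -0.0001
```

```bash
python3 st.py; python3 - <<'E'
from h import *
p,q=cur(); print('tip',p+q.apply([0,0,.0726]))
snap('wrist','w9');snap('side','s9')
E
python3 pad.py w9
```

```text
20.25 q [-0.473  0.553  0.019  1.101 -0.026  2.735] p [ 0.512 -0.269  0.137] F [-1.94  -0.688  5.61 ] w -0.0001
[[-0.066 -0.998 -0.002]
 [-0.995  0.066  0.069]
 [-0.069  0.006 -0.998]]
tip [ 0.50744355 -0.26857878  0.06412421]
120 [ 0.5836 -0.2722  0.0524] 155
132 [ 0.579  -0.2719  0.0529] 155
144 [ 0.5744 -0.2717  0.0534] 155
156 [ 0.5697 -0.2712  0.054 ] 154
168 [ 0.565  -0.2709  0.0545] 153
180 [ 0.5601 -0.2709  0.0551] 153
192 [ 0.5553 -0.2704  0.0556] 153
204 [ 0.5503 -0.2699  0.0561] 154
216 [ 0.5453 -0.2698  0.0566] 153
228 [ 0.5402 -0.2693  0.0573] 153
240 [ 0.5351 -0.269   0.0579] 152
252 [ 0.5299 -0.2686  0.0585] 151
264 [ 0.5261 -0.2684  0.0629] 22
276 [ 0.5209 -0.2681  0.0635] 18
288 [ 0.5159 -0.2679  0.0642] 56
300 [ 0.5144 -0.268   0.0736] 62
312 [ 0.5159 -0.2684  0.0854] 57
324 [ 0.5191 -0.2686  0.0977] 53
```

View pics/w9.png

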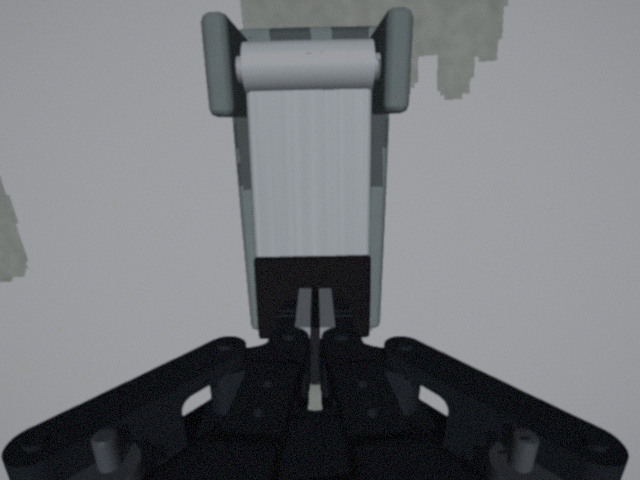

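Emit:
drive_tool --steps '[0,0.0003,0.0018,0,0,0,1,0,0.0002,0.0017,0,0,0,1,0,0,0,0,0,0,1,0,0,0,0,0,0,1,0,0,0,0,0,0,1,0,0,0,0,0,0,1]'

```text
clock: 20.85
eef_pos: [0.5119, -0.269, 0.1333]
tool_rot: [-0.683, 0.73, 0.026, -0.023]
ft_force: [-1.1, -1.5, 4.4]
grip_width: -0.0001
```

```bash
python3 st.py; cat > ang.py <<'E'
from h import *
import sys
f=sys.argv[1]
if f not in('w8','w9'): snap('wrist',f)
def sl(f,v0,v1):
    im,d,m=load(f); w=cloud(d,m); q=w[v0:v1,275:350].reshape(-1,3); q=q[~np.isnan(q).any(1)]
    A=np.c_[q[:,:2],np.ones(len(q))]; c=np.linalg.lstsq(A,q[:,2],rcond=None)[0]
    return np.arctan(-c[0]), c@[.555,-.27,1]
a0,_=sl('w8',165,240)
a,z=sl(f,110,245); print('letup slope',a0,'now',a,'angle',a0-a)
p,q=cur(); print('tip',p+q.apply([0,0,.0726]))
E
python3 ang.py w9; python3 ang.py w10; python3 pad.py w10 | tail -7
```

```text
20.85 q [-0.474  0.555  0.013  1.092 -0.026  2.735] p [ 0.512 -0.269  0.133] F [-1.14  -1.516  4.447] w -0.0001
[[-0.066 -0.998 -0.001]
 [-0.995  0.066  0.068]
 [-0.068  0.006 -0.998]]
letup slope 0.2893062012846175 now 0.11221441603072282 angle 0.17709178525389466
tip [ 0.50693466 -0.26856701  0.06089236]
letup slope 0.2893062012846175 now 0.08107310972153312 angle 0.20823309156308437
tip [ 0.50689787 -0.26861258  0.06090322]
252 [ 0.5296 -0.2686  0.0561] 153
264 [ 0.5258 -0.2686  0.0604] 19
276 [ 0.5205 -0.2679  0.0608] 23
288 [ 0.5155 -0.2679  0.0614] 56
300 [ 0.5136 -0.2681  0.0703] 67
312 [ 0.5154 -0.2684  0.082 ] 58
324 [ 0.5183 -0.2685  0.0943] 50
```

Emit:
drive_tool --steps '[0,0,0.0008,0,0,0,1,0,0,0,0,0,0,1,0,0,0,0,0,0,1,0,0,0,0,0,0,1,0,0,0,0,0,0,1,0,0,0,0,0,0,1]'

```text
clock: 21.4
eef_pos: [0.5117, -0.269, 0.1325]
tool_rot: [-0.683, 0.73, 0.026, -0.023]
ft_force: [-2.6, -0.0, 5.4]
grip_width: 0.0
```

```bash
python3 st.py; python3 ang.py w11; python3 - <<'E'
from h import *
snap('side','s11'); im,d,m=snap('top','t11'); w=cloud(d,m)
def reg(u0,u1,v0,v1,z0,z1):
    p=w[v0:v1,u0:u1].reshape(-1,3); return p[(p[:,2]>z0)&(p[:,2]<z1)]
for n,a in dict(beaker=(135,195,225,285,.063,.08),bottle=(140,200,140,200,.145,.18),jar=(280,325,285,330,.055,.075)).items(): print(n,cv2.minEnclosingCircle(reg(*a)[:,:2].astype(np.float32)))
t=cv2.imread('pics/t11.png');s=cv2.imread('pics/s11.png')
cv2.imwrite('pics/c11.png',np.hstack([cv2.resize(t[110:260,250:400],(400,400)),cv2.resize(s,(533,400))[:, 80:480]]))
E
```

```text
21.4 q [-0.474  0.556  0.012  1.091 -0.026  2.735] p [ 0.512 -0.269  0.133] F [-2.607 -0.039  5.392] w 0.0
[[-0.066 -0.998 -0.001]
 [-0.995  0.066  0.069]
 [-0.068  0.006 -0.998]]
letup slope 0.2893062012846175 now 0.07316826135501697 angle 0.2161379399296005
tip [ 0.50679067 -0.26855833  0.06014227]
beaker ((0.5114278197288513, 0.3453044593334198), 0.03442849591374397)
bottle ((0.6785895228385925, 0.3257756531238556), 0.01551686879247427)
jar ((0.39022961258888245, 0.05247380584478378), 0.02489294670522213)
```

View pics/c11.png

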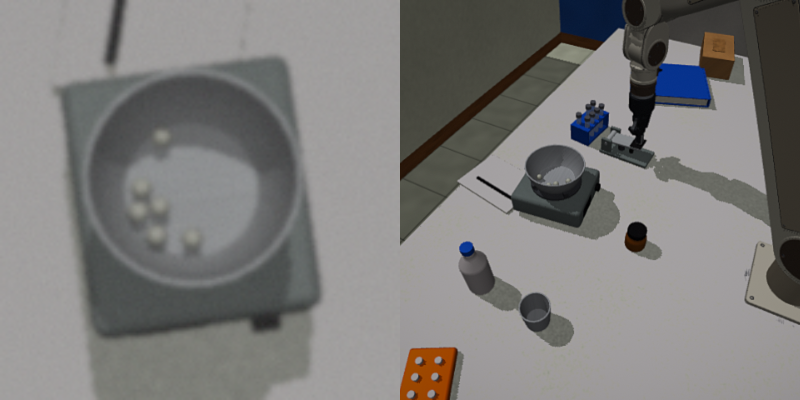

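The pictures show six balls in the bowl, the beaker upright, the bottle and jar unmoved, and the paddle at about 0.216 rad. I'm handing the job in.

```bash
python3 -c "
from h import *
print(job_done())"
```

```text
the job is handed in; nothing more can be done
None
```

I tipped all six balls into the shaker bowl and stood the empty beaker upright on the bench, within about 6 mm of its old place. The robot was still holding the paddle half-way with closed fingertips when I handed the job in, at about 21.5 s of the 64 s.

**Last checks before handing in:**
- **Balls:** the top picture shows six in the bowl, and the beaker looks empty.
- **Paddle angle:** about 0.216 rad from the change in paddle slope in the wrist camera's depth image (target 0.22). The fingertips were at z = 60 mm, against 61 mm for the pad half-way.
- **Paddle force:** the vertical force was noisy, 4.4–5.6 N over the last readings, a little below the nominal 6 N. I trusted the slope and height measurements more.
- **Bottle and jar:** both measured within 1 mm of their starting positions.
- **Tube rack:** it looks untouched in the side picture, but I did not measure it again.

**What went wrong on the way:**
- **Joint limit:** on the first approach to the beaker, joint 3 came within 0.01 rad of its range limit and the pose was not fully reached. I replanned with a fitted model of the arm, and the later readings stayed inside the ranges.

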